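# Hook a shelf tag out of its tray and hang it on the rail

## Robot

A 6-joint arm with a two-finger parallel gripper is mounted at the origin on the work surface. World frame = base frame: x ahead of the robot, y to its left, z up, the work surface at z = 0. Lengths are in m, angles in degrees, forces in N, time in s.
With the tool pointing down it reaches from about 0.3 to 1 m from the base axis. Payload 5.1 kg.
Tool frame: the origin (TCP) lies midway between the tips of the shut fingers; the grasp point (between the pads) lies 19 mm behind it; z points along the fingers, y is the direction in which the jaws open and shut (so a half turn about z gives the same grasp; the last joint's range is limited). The gripper opens to 95 mm and grips with 3 to 60 N. Pads are 20 mm wide; open, the fingers measure 119 mm over their backs; the gripper's body (75 mm by 180 mm) begins 59 mm behind the grasp point.
Start: joints at [-79.504, 7.093, 94.555, -0, 78.352, -4.733], TCP at [0.171, -0.627, 0.215] pointing down, gripper open.
Joint ranges: [-149.61, 149.61], [-58.7, 133.49], [1.44, 155.28], [-77.14, 257.14], [18.33, 153.61], [-166.67, 166.67]. Speed limits (degrees/s): [147.25, 147.25, 180, 180, 180, 180].

## Interface

Orientations are given as [roll, pitch, yaw] about the fixed x, y, z axes, in that order (R = Rz(yaw) Ry(pitch) Rx(roll)).
In Python, from bench import telemetry, viewer, close_job gives the robot as it stands.
- The arm moves only by the tool carry_out, never from a script. Its argument "targets" is text: rows parted by semicolons, each of 7 numbers parted by spaces: the turn, a rotation vector about the tool's x, y, z in degrees, then the shift along the tool's x, y, z in m, then the closure, from 0 (fully open) to 1 (shut). In form: rx ry rz dx dy dz gripper; .... A call has 1 to 10 rows; each row is the pose to reach, as a shift and turn from the pose measured when the call began, along the tool's axes at that moment; what a row does not reach only later rows make up. A row lasts 1/12 s, in which the tool goes at most 41.7 mm and 7.16 degrees, less where a joint would pass 70% of its speed; a pose out of reach is approached as far as the arm can. A call with a gripper value outside its range is refused whole. The fingers move at their own pace and stop on an object; the grip force is fixed at half the most. Time passes only in rows, so rows that repeat a pose let the fingers close. It gives the time, the measured TCP pose, the force and the opening at its end, in the units of the state.
- telemetry.state(): the state, without advancing time (a new reading comes with each control period).
- viewer.read_camera(name): name is "side" or "top"; returns the picture (400x640x3 uint8, red, green, blue); there is no depth.
- viewer.camera_model(name): a dict with "vertical_fov" (degrees; the focal length in pixels is half the picture's height over the tangent of half this angle, whatever the lens; pixels are square), "cx", "cy" (the principal point, pixels), "T" (4x4, takes a point from camera to world coordinates). Camera axes: x right, y up, looking along -z (the intrinsics and any distortion apply to the point x, -y, -z); pixel columns grow to the right and rows downward; lengths in m; the calibration is good to about 2 mm. A picture is of the moment at which its call begins. camera_model takes no time and is no camera call.
- close_job(): hands the job in, once; it reports no verdict.
The state is a dict: "time_s": time; "qpos": joint angles; "qd": joint speeds; "effort": joint torques, N m; "position": TCP position; "eef_rot": TCP orientation; "ft_force": force on the tool from outside, world axes, zero at the start; "torque": the same for the moment, N m; "finger_gap": finger opening in m.
Only numpy, scipy, OpenCV 4.12 (cv2) and the standard library are available. Lean on these libraries where they do the work, as an engineer would, in place of code of your own. Each camera call takes 0.05 s, during which the arm holds its last target.

## Task

Slide the tray's clear lid all the way open. Then take the S-hook off the rail, pass its lower tip up through the hole in the steel tab of the red shelf tag (feel for the hole if need be), lift the tag out of the tray on the hook without the gripper touching the tag, and hang hook and tag together on the yellow part of the rail, clear of the table. Be gentle: do not bear down hard on the rail or force the tag, and leave the other goods where they are.

Things in the scene. Friction and masses are not known exactly. Their poses are not given: they have to be found in the camera images.
- tray_origin (a point): Grey fixed tray 170 (x) x 210 (y) x 60 mm high, walls 5 mm; point at the centre of its underside, z up. Lid grooves run along y. The -y bay (y -100 to -2 mm) holds the tag: black ledge, top 42 mm above the table, from x -80 to -5 mm; from x -5 to 80 mm an open well, floor 5 mm above the table. The +y bay holds a tape roll.
- lid (a joint): Travel of the sliding lid along the tray's +y, in m: 0 = shut over the tag bay, 0.104 = end stop, tag bay fully clear (lid then covers the tape bay). It stays where it is left and slides with about 2 N of friction.
- lid_bar (a point): Centre of the orange push bar on top of the clear lid: 90 mm long (tray x), 8 mm thick (tray y), standing 20 mm above the lid; this point is 10 mm below the bar's top and 10 mm above the lid's upper face (66.5 mm above the table). It moves with the lid.
- tag_center (a point): Centre of the loose shelf tag, a flat steel plate 100 (x) x 52 (y) x 5 mm, 0.2 kg: red, white label, with a bare steel tab 22 (x) x 32 (y) mm at its +x end. An 11 (x) x 8 (y) mm hole goes through the tab's middle at x 39 mm, 11 mm from that end; the tab sits stiffly (1 N) shifted up to 9 mm either way along y: find it by eye or touch. Lies on the ledge, z up, underside at 42 mm, end 32 mm out over the well.
- hook_grip (a point): Centre of the blue sleeve of the loose S-hook (5 mm steel wire in its own xz plane, 140 mm tall, 0.07 kg); sleeve 14 (x) x 12 (y) x 26 (z) mm, to be gripped across y. Offsets in mm in the hook frame from here. Below the sleeve the wire runs obliquely from z -14 to x 47, z -54, then down to the lower curl. At the start it hangs by its arch on the rail's plain steel end, within 10 degrees of upright.
- hook_tip (a point): Centre of the rounded end of the hook's lower tip, which points up and is to pass up through the hole; at x 21, z -71.5 from hook_grip; the wire ends 2.5 mm above this point. Hook axes.
- hook_curl (a point): Lowest point of the wire's centre line in the hook's lower curl, where the tag's hole is to hang; at x 34, z -93.5 from hook_grip. The curl opens upwards, 21 mm wide inside (13 mm centre-line radius). Hook axes.
- hook_arch (a point): Crest of the centre line of the hook's top arch, at x 25, z 41 from hook_grip; hung on the rail it lies 7 mm above the rail's axis. The arch opens downwards, 45 mm wide inside, from the sleeve (x 0) over to its free end at x 50, z 14. Hook axes.
- rail_mid (a point): Middle of the rail's yellow part, on its axis, 250 mm above the table. Fixed 9 mm bar along this y, on end posts at y -220 and 200 mm, open before, behind and below; yellow from y -55 to 55 mm. x is horizontal, across the rail. The hook starts 100 to 135 mm to the -y, its arch over the rail from -x to +x. A blue tag hangs (fixed) at y 145 mm.
- can: Bystander to leave alone: plain metal can, 66 mm across, 115 mm tall; origin under its centre.
- jar: Bystander to leave alone: amber jar, 60 mm across, 85 mm tall; origin under its centre.
- carton_a: Bystander to leave alone: blue carton 70 x 100 x 50 mm; origin under its centre.
- carton_b: Bystander to leave alone: orange carton 60 x 100 x 40 mm; origin under its centre.
- carton_c: Bystander to leave alone: green carton 70 x 120 x 60 mm; origin under its centre.
- marker: Bystander to leave alone: black marker pen 14 mm thick, about 130 mm long; origin under its centre.
- tape: Bystander to leave alone: roll of yellow tape, 60 mm across, 24 mm high, in the tray's second bay; origin under its centre.

How it is judged (in metres and radians):
On the way, in this order (a step that is already met when the one before it is completed fails the run):
1. the lid is slid fully open (value of joint lid above 0.096 m), for 0.1 s.
2. the tag hangs by its hole in the hook's lower curl, lifted clear above the tray (distance between tag_center and hook_curl below 0.055 m and angle between tag_center's own x axis and vertical below 0.52 rad and height (world z) of tag_center above 0.1 m and contact force between tag and hook above 0.3 N), for 0.2 s.
At the end, for the whole second after the job is handed in: Lid open (past 96 of 104 mm). The hook rests on the yellow part of the rail (arch crest within 55 mm of its middle, above 245 mm). The tag hangs from the hook by its hole: centre within 55 mm of hook_curl and above 70 mm, hole end up within 30 degrees. Both under 0.1 m/s (distance between tag_center and hook_curl below 0.055 m and contact force between hook and rail above 0.5 N and distance between hook_arch and rail_mid below 0.055 m and height (world z) of hook_arch above 0.245 m and contact force between tag and hook above 0.3 N and height (world z) of tag_center above 0.07 m and angle between tag_center's own x axis and vertical below 0.52 rad and value of joint lid above 0.096 m and linear speed of each of tag, hook below 0.1 m/s); the robot touches nothing.
It fails at once if the gripper or arm touches the tag (contact force between any of the fingers, the arm and tag above 0.5 N).
It fails at once if the hook or the hand bears down on the rail with more than 20 N (contact force between any of hook, the fingers and rail above 20 N).
It fails at once if the hook is forced against the tag with more than 15 N (contact force between hook and tag above 15 N).
It fails at once if other goods are moved by more than 40 mm (distance of any of can, jar, carton_a, carton_b, carton_c, marker, tape from where it was at the start of the episode above 0.04 m).
It also fails if it takes over 72 s, if anything falls off the work surface, if the arm or the gripper's body presses on something with over 40 N, if the wrist force passes 120 N, or if a joint passes its speed limit or range.

## Working session

There is one attempt and no reset: what is moved stays moved. The work goes in short steps, Python scripts to look and compute and a tool call to move; the robot and the scene stay as the last step left them, time stands still between calls to the robot, and variables do not carry over. Pictures are saved under pics/ and viewed, and the job is handed in when it is done.

Besides the shell and the picture viewer there is one more tool, called after ">>>" as name(argument=value, ...) on one line, values as JSON. carry_out: Moves the arm, as the interface text tells. Its arguments: {"type":"object","properties":{"targets":{"type":"string"}},"required":["targets"]}

```bash
ls; mkdir -p pics; python3 - <<'E'
from bench import telemetry, viewer
import cv2, numpy as np
print(telemetry.state())
for n in ("side","top"):
    m=viewer.camera_model(n); print(n,m)
    im=viewer.read_camera(n); cv2.imwrite(f"pics/{n}0.png",im[:,:,::-1])
E
```

```text
pics
{'time_s': 0.0, 'qpos': array([-7.95048117e+01,  7.13218678e+00,  9.46320413e+01, -2.62083137e-03,
        7.83502896e+01, -4.72965996e+00]), 'qd': array([ 0.09918347, -0.03648309, -0.07325203, -0.06862391, -0.02415843,
        0.05415614]), 'effort': array([ 1.13767092e-03, -4.17602742e+01, -3.59928060e+01,  7.75477546e-02,
        4.91999101e-02, -1.85238941e-04]), 'position': array([ 0.17057299, -0.62657467,  0.21342287]), 'eef_rot': array([-1.79885661e+02, -6.88543919e-03,  1.52253732e+01]), 'ft_force': array([ 0.29969295, -0.36648089, -0.52010074]), 'torque': array([-0.01143577, -0.01093491, -0.0390359 ]), 'finger_gap': 0.09510536451506107}
side {'vertical_fov': 51.98970293335252, 'cx': 318.2567395286889, 'cy': 199.5629085823629, 'T': array([[ 0.9161738 ,  0.27058625, -0.29564954,  0.29706615],
       [-0.40047125,  0.58906745, -0.70187058, -0.70502724],
       [-0.01575901,  0.76143458,  0.64805018,  0.82853169],
       [ 0.        ,  0.        ,  0.        ,  1.        ]])}
top {'vertical_fov': 52.71022052102261, 'cx': 325.4032132409694, 'cy': 202.49717273642605, 'T': array([[ 1.47094692e-02,  9.80456153e-01, -1.96187063e-01,
         3.54923544e-01],
       [-9.99888627e-01,  1.49185371e-02, -4.12155033e-04,
         3.91619352e-03],
       [ 2.52272404e-03,  1.96171275e-01,  9.80566401e-01,
         1.31753022e+00],
       [ 0.00000000e+00,  0.00000000e+00,  0.00000000e+00,
         1.00000000e+00]])}
```

View pics/side0.png

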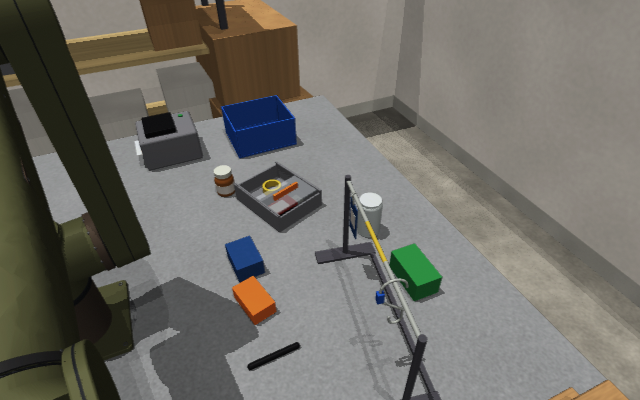

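View pics/top0.png

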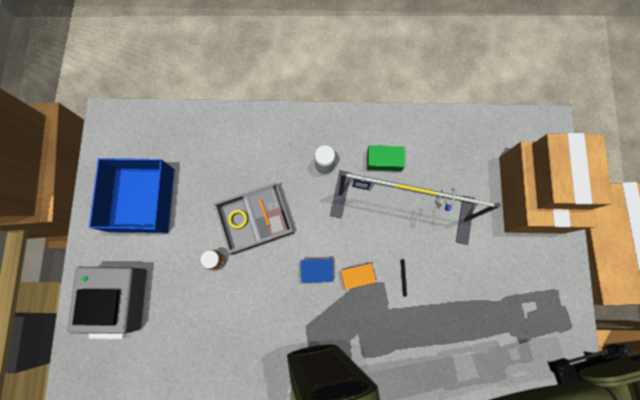

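```bash
cat > h.py <<'E'
import numpy as np, cv2
from bench import telemetry, viewer
def mod(n):
    m=viewer.camera_model(n); T=np.array(m["T"]); f=200/np.tan(np.radians(m["vertical_fov"]/2)); return f,m["cx"],m["cy"],T
def ray(n,u,v):
    f,cx,cy,T=mod(n); d=T[:3,:3]@np.array([(u-cx)/f,-(v-cy)/f,-1]); return T[:3,3],d/np.linalg.norm(d)
def onz(n,u,v,z):
    o,d=ray(n,u,v); return o+d*(z-o[2])/d[2]
def proj(n,p):
    f,cx,cy,T=mod(n); q=T[:3,:3].T@(np.asarray(p)-T[:3,3]); return np.array([cx+f*q[0]/-q[2], cy-f*q[1]/-q[2]])
def tri(a,b):
    (o1,d1),(o2,d2)=ray("side",*a),ray("top",*b)
    A=np.stack([d1,-d2],1); s=np.linalg.lstsq(A,o2-o1,rcond=None)[0]
    p,q=o1+s[0]*d1,o2+s[1]*d2; return (p+q)/2,np.linalg.norm(p-q)
def crop(src,x0,y0,w,h,k,out):
    im=cv2.imread(src)if isinstance(src,str) else src[:,:,::-1]
    c=cv2.resize(im[y0:y0+h,x0:x0+w],None,fx=k,fy=k,interpolation=cv2.INTER_CUBIC)
    for i in range(x0-x0%10+10,x0+w,10): cv2.line(c,(int((i-x0)*k),0),(int((i-x0)*k),6 if i%50 else 16),(255,0,255),1)
    for i in range(y0-y0%10+10,y0+h,10): cv2.line(c,(0,int((i-y0)*k)),(6 if i%50 else 16,int((i-y0)*k)),(255,0,255),1)
    cv2.imwrite(out,c)
E
python3 - <<'E'
from h import *
crop("pics/side0.png",230,155,100,80,8,"pics/s_tray.png")
crop("pics/side0.png",310,165,135,235/235*100 and 100,5,"pics/s_rail1.png")
crop("pics/side0.png",340,250,110,150,4,"pics/s_rail2.png")
crop("pics/top0.png",205,175,100,80,8,"pics/t_tray.png")
crop("pics/top0.png",325,160,180,90,4,"pics/t_rail.png")
E
```

```text
(no output)
```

View pics/s_tray.png

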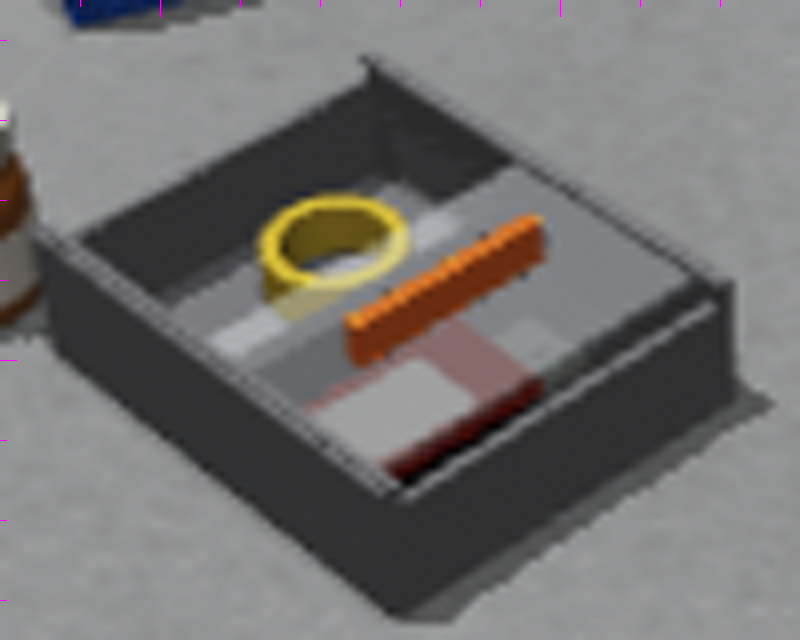

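View pics/t_tray.png

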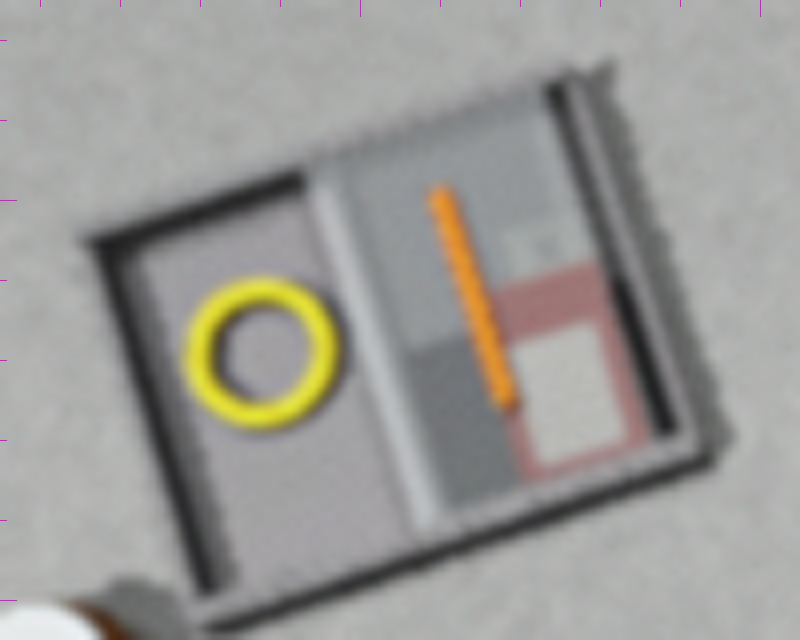

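View pics/s_rail1.png

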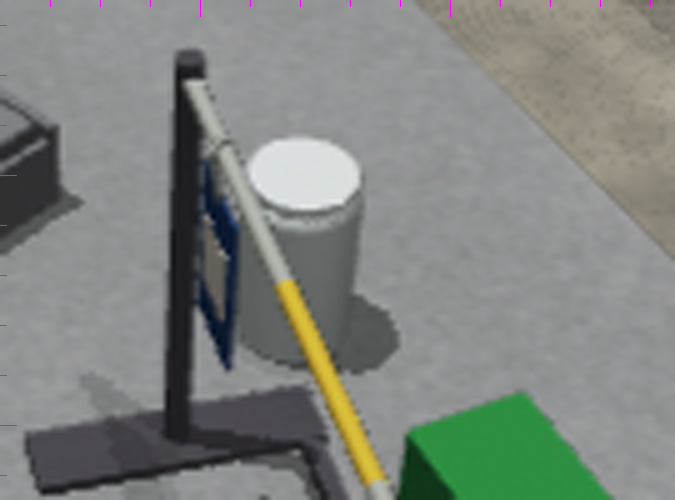

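View pics/s_rail2.png

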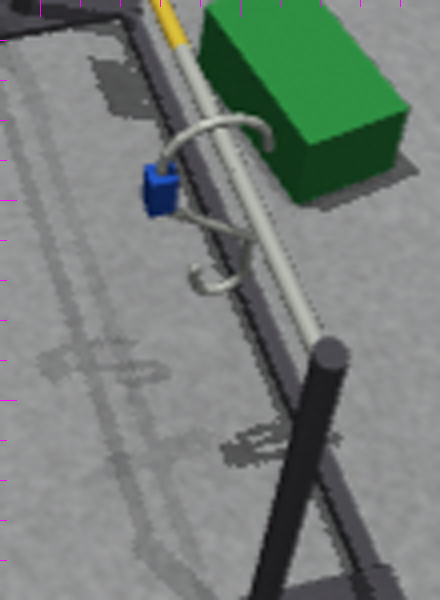

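View pics/t_rail.png

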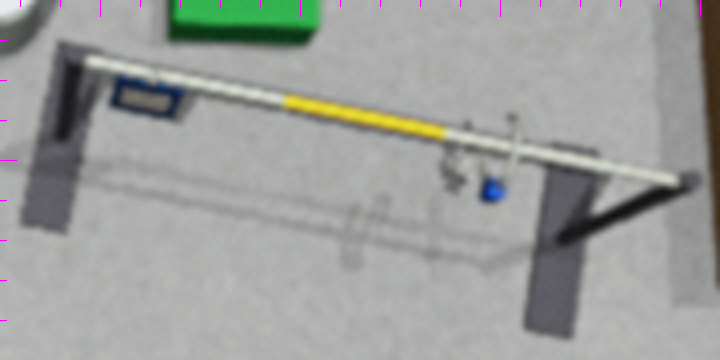

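```bash
cat > fit.py <<'E'
from h import *
from scipy.optimize import least_squares
H=.085;W=.105
tray=[("side",276,162.75,H,W,.06),("side",235.25,184.4,-H,W,.06),("side",321.25,190.6,H,-W,.06),("side",279.75,216.5,-H,-W,.06),("side",279.4,231.6,-H,-W,0),("side",321.9,203.75,H,-W,0),
("top",216.25,205,H,W,.06),("top",276.9,183.75,H,-W,.06),("top",294.4,231.9,-H,-W,.06),("top",230.6,253.1,-H,W,.06)]
rail=[("side",367,221.4,0,.055,.25),("side",385,261.6,0,-.055,.25),("side",349,182,0,.2,.25),("side",419.5,335.5,0,-.22,.25),
("top",396,185.25,0,.055,.25),("top",436.25,193,0,-.055,.25),("top",347,175.5,0,.2,.25),("top",495,205.5,0,-.22,.25)]
def dist(uv,n,k):
    f,cx,cy,T=mod(n); c=np.array([cx,cy]); d=(uv-c)/f; r2=d@d; return c+f*d*(1+k*r2)
def res(p,usek=True):
    out=[]
    ks={"side":p[6],"top":p[7]}if usek else {"side":0,"top":0}
    for (x,y,a),S in ((p[:3],tray),(p[3:6],rail)):
        for n,u,v,lx,ly,lz in S:
            P=[x+lx*np.cos(a)-ly*np.sin(a),y+lx*np.sin(a)+ly*np.cos(a),lz]
            out+=list(dist(proj(n,P),n,ks[n])-(np.array([u,v])-.44))
    return np.array(out)
p0=[.45,.15,.3,.5,-.2,-.1,0,0]
for uk in(False,True):
    r=least_squares(res,p0,args=(uk,)); print(r.x.round(4),np.degrees(r.x[[2,5]]).round(2)); print(r.fun.reshape(-1,2).round(1).tolist())
E
python3 fit.py
```

```text
Traceback (most recent call last):
  File "fit.py", line 20, in <module>
    r=least_squares(res,p0,args=(uk,)); print(r.x.round(4),np.degrees(r.x[[2,5]]).round(2)); print(r.fun.reshape(-1,2).round(1).tolist())
  File "fit.py", line 16, in res
    out+=list(dist(proj(n,P),n,ks[n])-(np.array([u,v])-.44))
              ~~~~^^^^^^^^^^^^^^^^^^^
  File "fit.py", line 9, in dist
    f,cx,cy,T=mod(n); c=np.array([cx,cy]); d=(uv-c)/f; r2=d@d; return c+f*d*(1+k*r2)
              ~~~^^^
  File "h.py", line 4, in mod
    m=viewer.camera_model(n); T=np.array(m["T"]); f=200/np.tan(np.radians(m["vertical_fov"]/2)); return f,m["cx"],m["cy"],T
ValueError: time passes only in moves, steps and waits
```

```bash
python3 - <<'E'
from bench import viewer
import pickle
pickle.dump({n:viewer.camera_model(n) for n in("side","top")},open("cm.pkl","wb"))
E
sed -i 's/m=viewer.camera_model(n); T/m=CM[n]; T/; s/^import numpy.*/&\nimport pickle; CM=pickle.load(open("\.\/cm.pkl","rb"))/' h.py; python3 fit.py
```

```text
[ 0.5573  0.2312  0.3663  0.6121 -0.2363 -0.196   0.      0.    ] [ 20.99 -11.23]
[[0.4, -0.8], [-1.8, 0.8], [0.7, -0.2], [-1.4, 1.8], [0.6, 2.1], [0.3, 1.8], [-2.4, -1.4], [-0.3, -2.2], [-0.3, -0.9], [-0.6, 1.1], [-0.2, 0.4], [-0.2, 0.1], [-1.2, -2.4], [1.1, 5.7], [-1.3, -0.9], [-1.6, -0.3], [-4.5, -1.9], [0.1, -0.3]]
[ 0.5566  0.2321  0.3672  0.6119 -0.2425 -0.1834 -0.3041 -0.1026] [ 21.04 -10.51]
[[0.3, -0.6], [-0.9, 0.9], [0.4, -0.3], [-1.6, 1.5], [0.5, 1.8], [-0.0, 1.7], [-1.8, -1.2], [-0.6, -2.0], [-0.6, -0.8], [-0.1, 0.9], [0.6, 2.2], [0.7, 1.4], [-1.2, -0.6], [-1.1, 0.4], [0.7, -0.4], [-0.2, -0.4], [-2.4, -0.9], [-0.7, -1.2]]
```

```bash
sed -i 's/0,\.2,\.25/0,.193,.25/g; s/0,-\.22,\.25/0,-.213,.25/g' fit.py; sed -i '/^p0/,$d' fit.py; cat >> fit.py <<'E'
from scipy.spatial.transform import Rotation as R
def proj2(n,P,q):
    # q: k1, rotvec(3), trans(3)
    f,cx,cy,T=mod(n); Rm=T[:3,:3]@R.from_rotvec(q[1:4]).as_matrix(); t=T[:3,3]+q[4:7]
    c=Rm.T@(np.asarray(P)-t); d=np.array([c[0],-c[1]])/-c[2]; return np.array([cx,cy])+f*d*(1+q[0]*(d@d))
def res2(p):
    Q={"side":p[6:13],"top":p[13:20]}; out=[]
    for (x,y,a),S in ((p[:3],tray),(p[3:6],rail)):
        for n,u,v,lx,ly,lz in S:
            P=[x+lx*np.cos(a)-ly*np.sin(a),y+lx*np.sin(a)+ly*np.cos(a),lz]
            out+=list((proj2(n,P,Q[n])-(np.array([u,v])-.44))/.7)
    for n in Q: out+=list(Q[n][1:4]/.003)+list(Q[n][4:7]/.0015)+[Q[n][0]/.3]
    return np.array(out)
if __name__=="__main__":
    r=least_squares(res2,np.r_[.557,.232,.367,.612,-.24,-.19,np.zeros(14)])
    print(r.x[:6].round(4),np.degrees(r.x[[2,5]]).round(2),r.x[6:].round(4).tolist()); print((r.fun[:36]*.7).reshape(-1,2).round(1).tolist())
    np.save("fit.npy",r.x)
E
python3 fit.py
```

```text
[ 0.559   0.2357  0.3638  0.6133 -0.2363 -0.1905] [ 20.85 -10.92] [-0.0556, 0.0004, 0.0002, -0.0001, -0.0003, -0.0005, 0.0004, -0.0158, 0.0029, 0.0046, -0.0002, 0.0003, 0.0005, 0.0007]
[[0.7, -1.4], [-1.2, -0.0], [0.8, -1.0], [-1.3, 0.7], [0.7, 1.0], [0.3, 1.0], [-1.4, -0.7], [0.4, -1.4], [0.2, -0.1], [0.1, 1.6], [0.2, 0.3], [0.4, -0.2], [-0.3, -0.4], [-0.3, -0.1], [0.7, 0.2], [0.3, 0.5], [-0.0, -0.1], [-0.7, -0.4]]
```

```bash
cat > ov.py <<'E'
from fit import *
import sys
def trayP(p,l): x,y,a=p[:3]; return [x+l[0]*np.cos(a)-l[1]*np.sin(a),y+l[0]*np.sin(a)+l[1]*np.cos(a),l[2]]
def overlay(p,n,src,x0,y0,w,h,k,out):
    im=cv2.imread(src); c=cv2.resize(im[y0:y0+h,x0:x0+w],None,fx=k,fy=k,interpolation=cv2.INTER_CUBIC)
    q=p[6:13] if n=="side" else p[13:20]
    def pl(pts,col,close=True):
        u=np.array([(proj2(n,trayP(p,l),q)-[x0,y0]+.5)*k for l in pts]); cv2.polylines(c,[u.astype(np.int32)],close,col,1)
    rect=lambda x1,x2,y1,y2,z:[(x1,y1,z),(x2,y1,z),(x2,y2,z),(x1,y2,z)]
    pl(rect(-H,H,-W,W,.06),(0,255,0)); pl(rect(-H,H,-W,W,0),(255,255,0)); pl(rect(-.08,.08,-.1,.1,.06),(0,200,255))
    cv2.imwrite(out,c)
if __name__=="__main__":
    p=np.load("fit.npy")
    overlay(p,"side","pics/side0.png",230,155,100,80,8,"pics/o_s.png"); overlay(p,"top","pics/top0.png",205,175,100,85,8,"pics/o_t.png")
E
python3 ov.py
```

```text
(no output)
```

View pics/o_s.png

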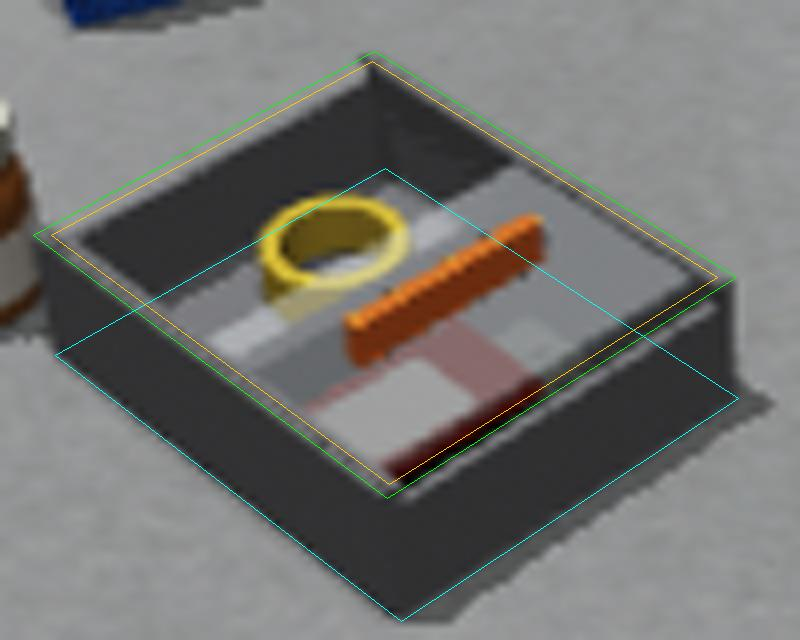

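View pics/o_t.png

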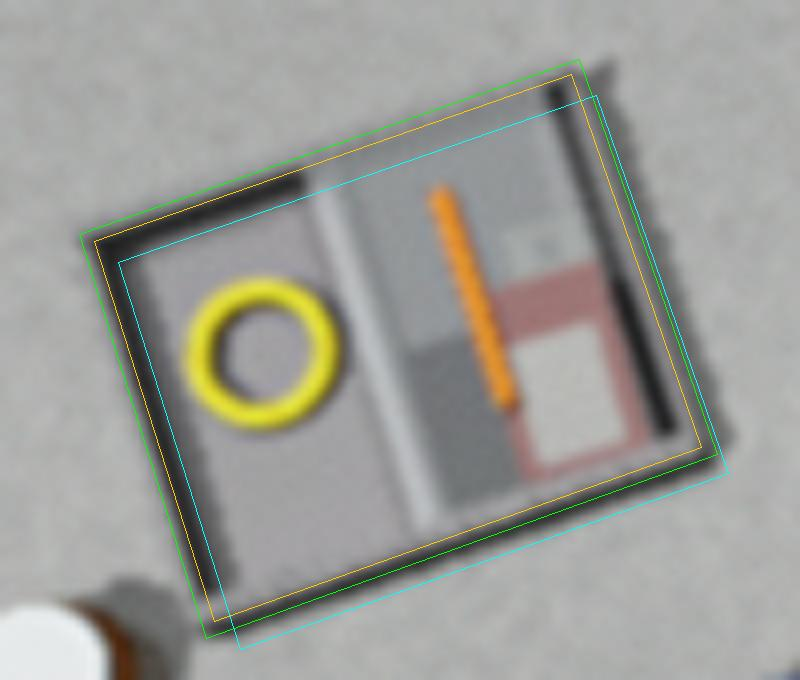

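```bash
cat >> fit.py <<'E'
def solve(obs,z=None,p=None):
    """obs: {cam:(u,v)} pixel (center convention); returns 3D point & residual px"""
    if p is None: p=np.load("fit.npy")
    Q={"side":p[6:13],"top":p[13:20]}
    def f(P):
        X=np.r_[P,z] if z is not None else P
        return np.concatenate([proj2(n,X,Q[n])-np.array(o) for n,o in obs.items()])
    r=least_squares(f,[.55,0.,.1][:2 if z is not None else 3],x_scale=.01); return (np.r_[r.x,z] if z is not None else r.x).round(4), r.fun.round(1)
def cr(c,x0,y0,k): return ((c[0]+.5)/k-.5+x0,(c[1]+.5)/k-.5+y0)
E
python3 - <<'E'
from fit import *
t=lambda *c:cr(c,205,175,8); s=lambda *c:cr(c,230,155,8)
print("bar +x end",solve({"top":t(440,190)},.0765),solve({"side":s(532,222)},.0765),solve({"top":t(440,190),"side":s(532,222)}))
print("bar -x end",solve({"top":t(508,406)},.0765),solve({"side":s(352,325)},.0765),solve({"top":t(508,406),"side":s(352,325)}))
# hook sleeve top/center
print("sleeve",solve({"top":cr((493,190),325,160,4),"side":cr((161,190),340,250,4)}))
print("archcrest",solve({"top":cr((508,140),325,160,4),"side":cr((222,118),340,250,4)}))
print("arch end",solve({"top":cr((512,118),325,160,4),"side":cr((268,148),340,250,4)}))
E
```

```text
bar +x end (array([0.6177, 0.2182, 0.0765]), array([0., 0.])) (array([0.6118, 0.2107, 0.0765]), array([0., 0.])) (array([0.617 , 0.2199, 0.069 ]), array([-0.2,  0.7,  0.7, -0.2]))
bar -x end (array([0.5324, 0.1877, 0.0765]), array([0., 0.])) (array([0.531 , 0.1818, 0.0765]), array([0., 0.])) (array([0.533 , 0.1886, 0.0707]), array([-0. ,  0.1,  0.1, -0. ]))
sleeve (array([ 0.5718, -0.3326,  0.2097]), array([-0.1,  0.2,  0.1, -0. ]))
archcrest (array([ 0.5992, -0.3329,  0.2475]), array([-0.1,  0.2,  0.1, -0. ]))
arch end (array([ 0.6198, -0.343 ,  0.2268]), array([-0. ,  0.1,  0.1, -0. ]))
```

```bash
python3 - <<'E'
from h import *
im=cv2.imread("pics/top0.png"); 
b=cv2.GaussianBlur(im,(0,0),1.5); sh=cv2.addWeighted(im,2.5,b,-1.5,0)
crop(sh[:,:,::-1],210,178,90,82,9,"pics/t_tray_sh.png")
E
```

```text
(no output)
```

View pics/t_tray_sh.png

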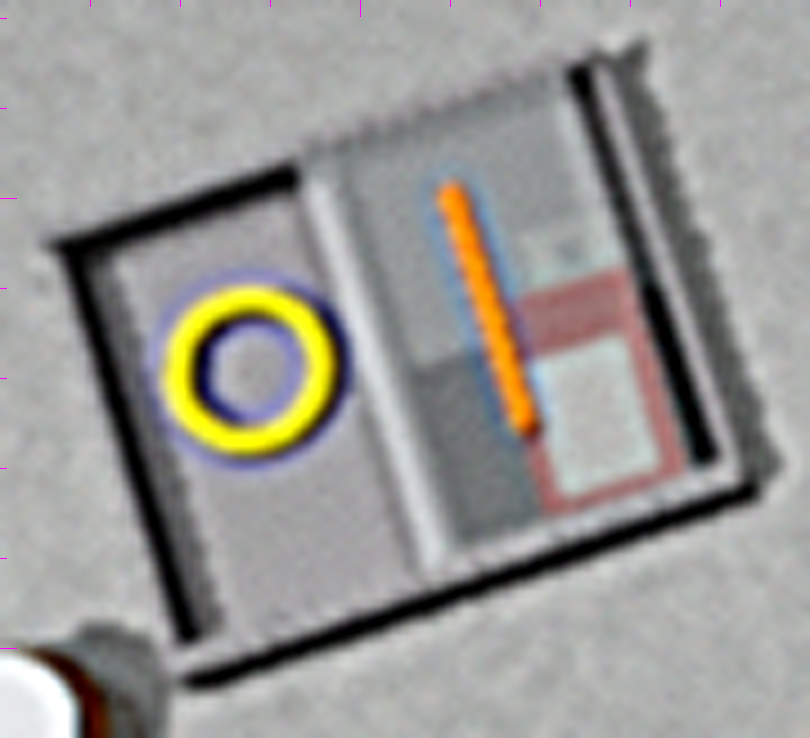

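```bash
python3 - <<'E'
s=open("fit.py").read()
a=s.index('("top",216.25'); b=s.index(']\nrail')
def c(x,y): return f"{x/9+210:.2f},{y/9+178:.2f}"
new=f'("top",{c(610,57)},H,-W,.06),("top",{c(755,483)},-H,-W,.06),("top",{c(172,670)},-H,W,.06),("top",{c(62,243)},.08,.1,.06),("barT",0,0,0,0,0)'
new=new.replace(',("barT",0,0,0,0,0)','')
s=s[:a]+new+s[b:]
s=s.replace('    for n in Q: out+=','''    bx,by=p[20:22]; x,y,a=p[:3]
    for n,u,v,lx,ly in bar:
        X=bx+lx;Y=by+ly;out+=list((proj2(n,[x+X*np.cos(a)-Y*np.sin(a),y+X*np.sin(a)+Y*np.cos(a),.0765],Q[n])-(np.array([u,v])))/.7)
    for n in Q: out+=''')
s=s.replace("np.zeros(14)]","np.zeros(16)]").replace("r.fun[:36]","r.fun[:44]")
s=s.replace("def dist",'bar=[("top",210-.44+450/9,178-.44+187/9,.045,0),("top",210-.44+528/9,178-.44+433/9,-.045,0),("side",230-.44+532/8,155-.44+220/8,.045,0),("side",230-.44+350/8,155-.44+322/8,-.045,0)]\ndef dist',1)
open("fit.py","w").write(s)
E
python3 fit.py; python3 ov.py
```

```text
[ 0.5602  0.2369  0.3553  0.6138 -0.236  -0.1911] [ 20.36 -10.95] [-0.056, 0.0012, -0.0002, -0.0013, -0.0003, -0.0006, 0.0005, 0.0061, 0.003, 0.004, 0.0011, 0.0003, 0.0006, 0.0006, 0.0002, -0.0382]
[[1.1, -1.3], [-1.0, -0.1], [0.7, -0.8], [-1.7, 0.7], [0.4, 1.0], [0.3, 1.3], [-0.7, -2.2], [-0.0, 0.1], [0.5, 1.7], [-0.7, -0.6], [0.2, 0.4], [0.4, -0.1], [-0.3, -0.3], [-0.2, -0.1], [0.4, 0.1], [0.2, 0.5], [-0.3, -0.2], [-0.4, -0.3], [0.2, 0.5], [0.3, -0.1], [0.4, -0.9], [-0.2, -0.0]]
```

View pics/o_s.png

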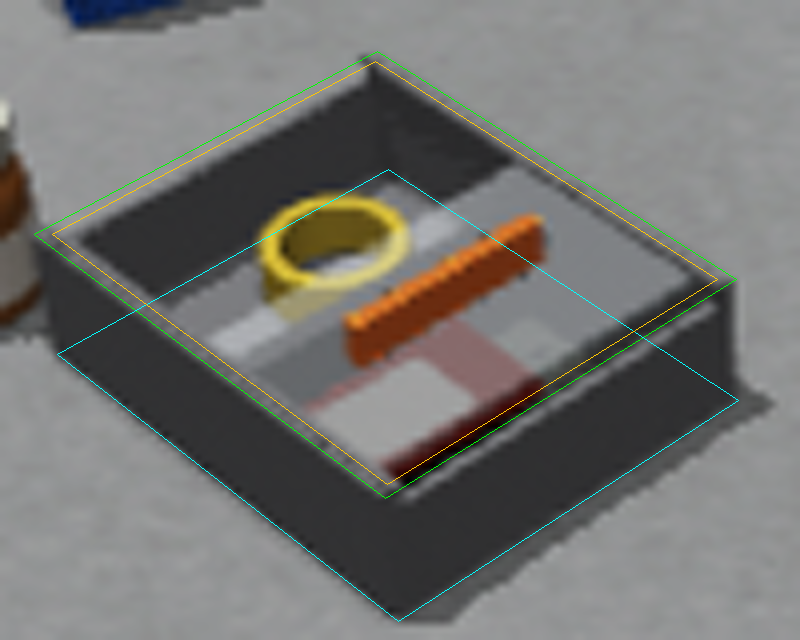

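```bash
cat > go.py <<'E'
import sys, numpy as np
from scipy.spatial.transform import Rotation as R
from bench import telemetry
def Rrpy(r): return R.from_euler("xyz",r,degrees=True)
def rel(pos,rpy=None,st=None):
    st=st or telemetry.state(); R0=Rrpy(st["eef_rot"]); Rt=Rrpy(rpy) if rpy is not None else R0
    d=R0.inv().apply(np.asarray(pos)-st["position"]); w=np.degrees((R0.inv()*Rt).as_rotvec())
    return np.r_[w.round(2),d.round(4)]
if __name__=="__main__":
    a=[float(x) for x in sys.argv[1:]]
    st=telemetry.state(); print("t",round(st["time_s"],2),st["position"].round(4),st["eef_rot"].round(2),"F",st["ft_force"].round(2),"gap",round(st["finger_gap"],4))
    for i in range(0,len(a),6): print(rel(a[i:i+3],a[i+3:i+6],st).tolist())
E
python3 go.py 0.4 -0.05 .22 180 0 20  .575 .12 .16 180 0 20; python3 -c "
import numpy as np;p=np.load('fit.npy');a=p[2];bx,by=p[20:];print(p[0]+bx*np.cos(a)-by*np.sin(a),p[1]+bx*np.sin(a)+by*np.cos(a))"
```

```text
t 0.1 [ 0.1706 -0.6266  0.2135] [-1.7989e+02 -1.0000e-02  1.5230e+01] F [0.25 0.72 0.35] gap 0.0953
[-0.11, -0.01, -4.77, 0.3728, -0.4961, -0.0055]
[-0.11, -0.01, -4.77, 0.5863, -0.6141, 0.0547]
0.5736594119031871 0.20109135300186726
```

>>> carry_out(targets="0 0 -4.8 0.373 -0.496 -0.006 1;0 0 -4.8 0.373 -0.496 -0.006 1;0 0 -4.8 0.373 -0.496 -0.006 1;0 0 -4.8 0.373 -0.496 -0.006 1;0 0 -4.8 0.373 -0.496 -0.006 1;0 0 -4.8 0.373 -0.496 -0.006 1;0 0 -4.8 0.373 -0.496 -0.006 1;0 0 -4.8 0.373 -0.496 -0.006 1;0 0 -4.8 0.373 -0.496 -0.006 1;0 0 -4.8 0.373 -0.496 -0.006 1")

```text
time_s: 0.93
position: [0.3246, -0.238, 0.2182]
eef_rot: [-179.9, -0.0, 20.0]
ft_force: [0.6, -0.2, 0.3]
finger_gap: 0.034
```

```bash
python3 go.py 0.4 -0.05 .22 180 0 20  .57 .12 .16 180 0 20
```

```text
t 0.93 [ 0.3246 -0.238   0.2182] [-1.7989e+02 -2.0000e-02  1.9980e+01] F [ 0.62 -0.19  0.27] gap 0.034
[-0.11, -0.02, -0.02, 0.1351, -0.1509, -0.0015]
[-0.11, -0.02, -0.02, 0.3529, -0.2525, 0.0588]
```

>>> carry_out(targets="0 0 0 0.135 -0.151 0 1;0 0 0 0.135 -0.151 0 1;0 0 0 0.135 -0.151 0 1;0 0 0 0.135 -0.151 0 1;0 0 0 0.353 -0.2525 0.05 1;0 0 0 0.353 -0.2525 0.05 1;0 0 0 0.353 -0.2525 0.05 1;0 0 0 0.353 -0.2525 0.05 1;0 0 0 0.353 -0.2525 0.05 1;0 0 0 0.353 -0.2525 0.05 1")

```text
time_s: 1.77
position: [0.551, 0.1001, 0.1731]
eef_rot: [-179.9, 0.0, 20.0]
ft_force: [0.5, 0.5, 0.1]
finger_gap: 0.0007
```

```bash
python3 go.py .590 .156 .12 180 0 20.3 .590 .156 .068 180 0 20.3
```

```text
t 1.77 [0.551  0.1001 0.1731] [-1.7989e+02  2.0000e-02  2.0020e+01] F [0.54 0.53 0.12] gap 0.0007
[-0.11, 0.02, -0.28, 0.0558, -0.0391, 0.0532]
[-0.11, 0.02, -0.28, 0.0558, -0.039, 0.1052]
```

>>> carry_out(targets="0 0 0 0.056 -0.039 0.053 1;0 0 0 0.056 -0.039 0.053 1;0 0 0 0.056 -0.039 0.053 1;0 0 0 0.056 -0.039 0.08 1;0 0 0 0.056 -0.039 0.08 1;0 0 0 0.056 -0.039 0.08 1")

```text
time_s: 2.27
position: [0.5884, 0.1555, 0.0913]
eef_rot: [-179.8, 0.3, 20.0]
ft_force: [-0.2, 0.5, 1.0]
finger_gap: 0.0003
```

```bash
cat > snap.py <<'E'
import sys
from h import *
# snap.py tag  cam x0 y0 w h k ...
a=sys.argv; tag=a[1]
for i in range(2,len(a),6):
    n=a[i]; x0,y0,w,h,k=map(int,a[i+1:i+6]); im=viewer.read_camera(n); cv2.imwrite(f"pics/{tag}_{n}_full.png",im[:,:,::-1])
    crop(im,x0,y0,w,h,k,f"pics/{tag}_{n}.png")
E
python3 snap.py a side 200 110 140 130 5 top 195 165 130 110 5; python3 go.py
```

```text
t 2.37 [0.5906 0.1556 0.0946] [-1.799e+02 -6.000e-02  1.998e+01] F [-0.23  0.22 -0.03] gap 0.0006
```

View pics/a_side.png

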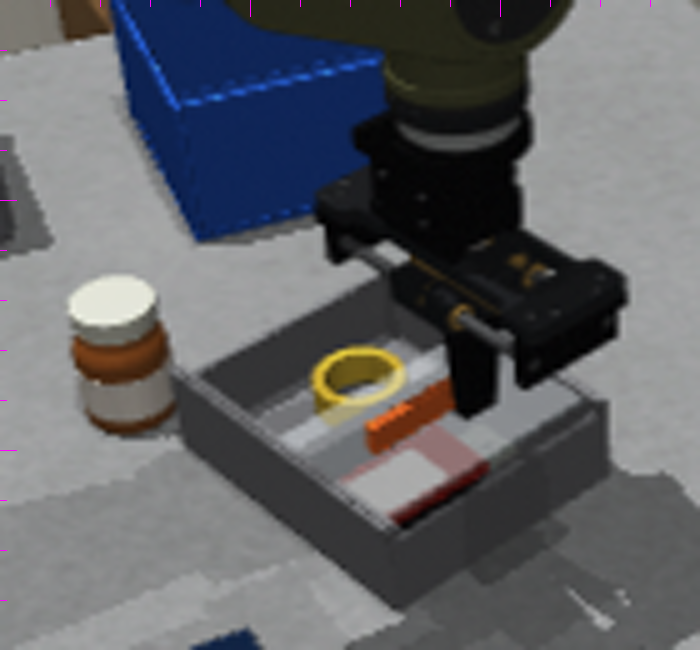

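View pics/a_top.png

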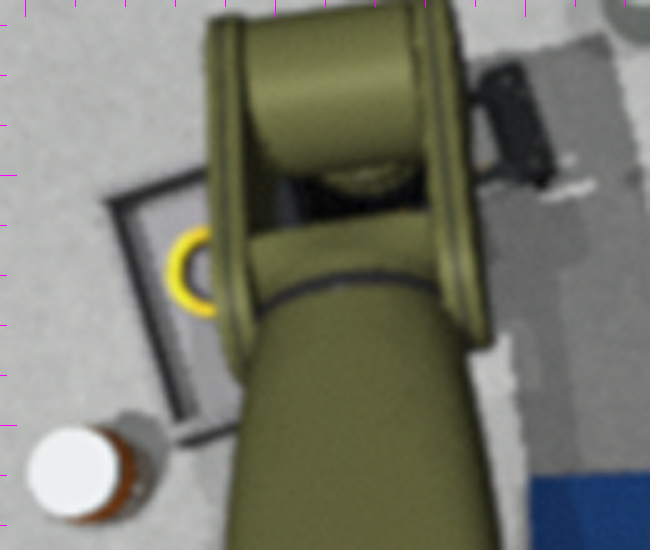

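```bash
python3 - <<'E'
from fit import *
p=np.load("fit.npy"); 
print("pred crop", (proj2("side",[.5906,.1556,.0946],p[6:13])-[200,110]+.5)*5, "bar mid top",(proj2("side",[.5737,.2011,.0765],p[6:13])-[200,110]+.5)*5)
E
python3 go.py  .5885 .156 .068 180 0 20.3 .5885 .156 .0675 180 0 20.3
```

```text
pred crop [480.70335867 404.42493805] bar mid top [427.51240568 391.69735255]
t 2.37 [0.5906 0.1556 0.0946] [-1.799e+02 -6.000e-02  1.998e+01] F [-0.23  0.22 -0.03] gap 0.0006
[-0.1, -0.06, -0.32, -0.0018, -0.0011, 0.0266]
[-0.1, -0.06, -0.32, -0.0018, -0.0011, 0.0271]
```

>>> carry_out(targets="0 0 0 -0.002 -0.001 0.027 1;0 0 0 -0.002 -0.001 0.027 1;0 0 0 -0.002 -0.001 0.027 1;0 0 0 -0.002 -0.011 0.027 1;0 0 0 -0.002 -0.021 0.027 1;0 0 0 -0.002 -0.031 0.027 1;0 0 0 -0.002 -0.041 0.027 1;0 0 0 -0.002 -0.041 0.027 1")

```text
time_s: 3.03
position: [0.5744, 0.1956, 0.0685]
eef_rot: [-179.9, -0.1, 20.1]
ft_force: [0.2, 0.2, -0.1]
finger_gap: 0.0005
```

```bash
python3 snap.py b side 200 110 140 130 5; python3 go.py
```

```text
t 3.08 [0.5744 0.1949 0.0681] [-1.799e+02 -1.000e-01  2.010e+01] F [-0.29  0.13 -0.32] gap 0.0005
```

View pics/b_side.png

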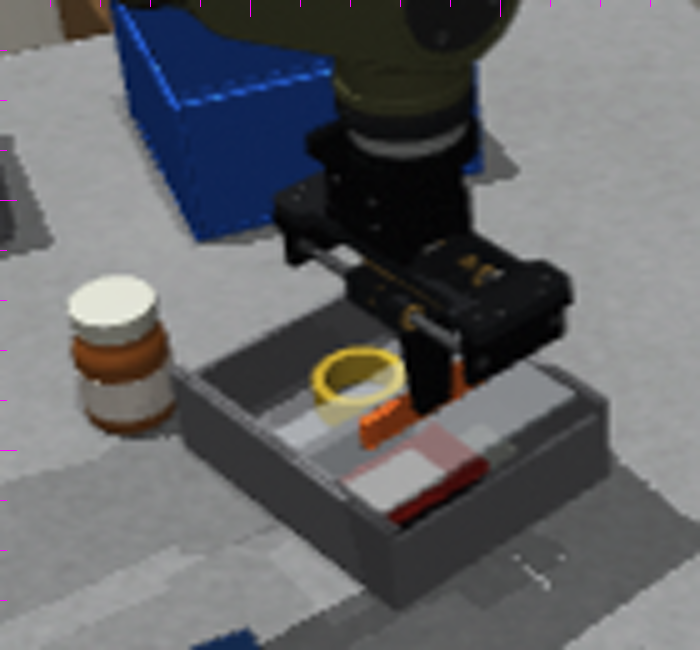

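>>> carry_out(targets="0 0 0 0 -0.014 0 1;0 0 0 0 -0.028 0 1;0 0 0 0 -0.042 0 1;0 0 0 0 -0.056 0 1;0 0 0 0 -0.068 0 1;0 0 0 0 -0.078 0 1;0 0 0 0 -0.084 0 1;0 0 0 0 -0.084 0 1")

```text
time_s: 3.75
position: [0.5449, 0.2755, 0.0683]
eef_rot: [-179.8, -0.1, 20.2]
ft_force: [0.6, 0.2, 0.6]
finger_gap: 0.0004
```

```bash
python3 snap.py c side 200 110 140 130 5; python3 go.py
```

```text
t 3.8 [0.5452 0.2749 0.0682] [-1.7985e+02 -1.1000e-01  2.0150e+01] F [0.05 0.29 0.73] gap 0.0006
```

View pics/c_side.png

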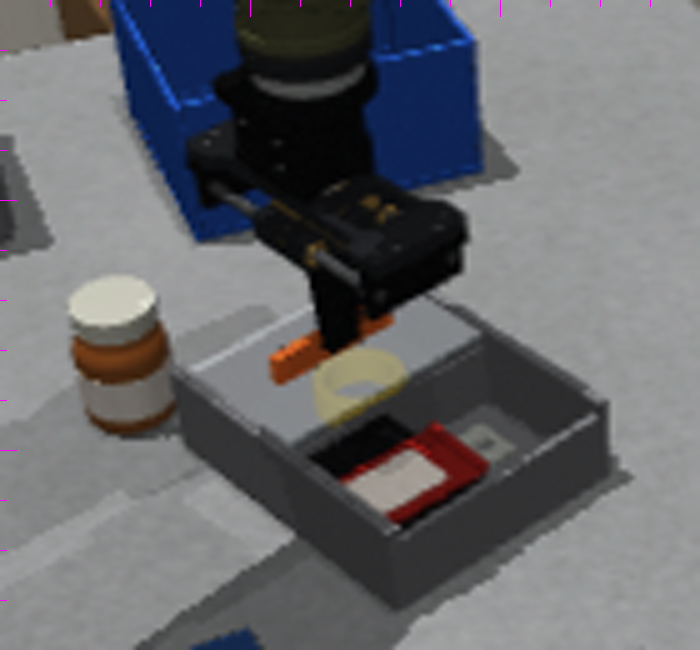

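>>> carry_out(targets="0 0 0 0 -0.004 0 1;0 0 0 0 -0.008 0 1;0 0 0 0 -0.012 0 1;0 0 0 0 -0.012 0 1")

```text
time_s: 4.13
position: [0.5447, 0.2764, 0.0681]
eef_rot: [179.0, -0.0, 20.3]
ft_force: [10.0, -31.7, 2.8]
finger_gap: 0.0005
```

```bash
python3 go.py
```

```text
t 4.13 [0.5447 0.2764 0.0681] [ 1.7897e+02 -2.0000e-02  2.0300e+01] F [ 10.03 -31.7    2.81] gap 0.0005
```

Lid is at its end stop (33 N reaction). Back off and rise.

>>> carry_out(targets="1 0 0 0 0.01 0 1;1 0 0 0 0.02 0 1;1 0 0 0 0.03 -0.03 1;1 0 0 0 0.03 -0.07 1;1 0 0 0 0.03 -0.11 1;1 0 0 -0.1 0.08 -0.15 1;1 0 0 -0.1 0.08 -0.15 0.5;1 0 0 -0.14 0.1 -0.15 0;1 0 0 -0.16 0.15 -0.15 0;1 0 0 -0.18 0.2 -0.15 0")

```text
time_s: 4.97
position: [0.4513, 0.0828, 0.22]
eef_rot: [-180.0, -0.2, 20.4]
ft_force: [1.7, -0.5, -0.0]
finger_gap: 0.0213
```

```bash
python3 snap.py d side 230 150 100 85 8 top 205 175 100 80 8; python3 go.py; python3 snap.py d2 top 420 170 60 60 10 side 370 270 70 70 8
```

```text
t 5.07 [0.4522 0.0792 0.2198] [ 1.7992e+02 -1.4000e-01  1.9940e+01] F [-0.02  0.96 -0.13] gap 0.0296
```

View pics/d_side.png

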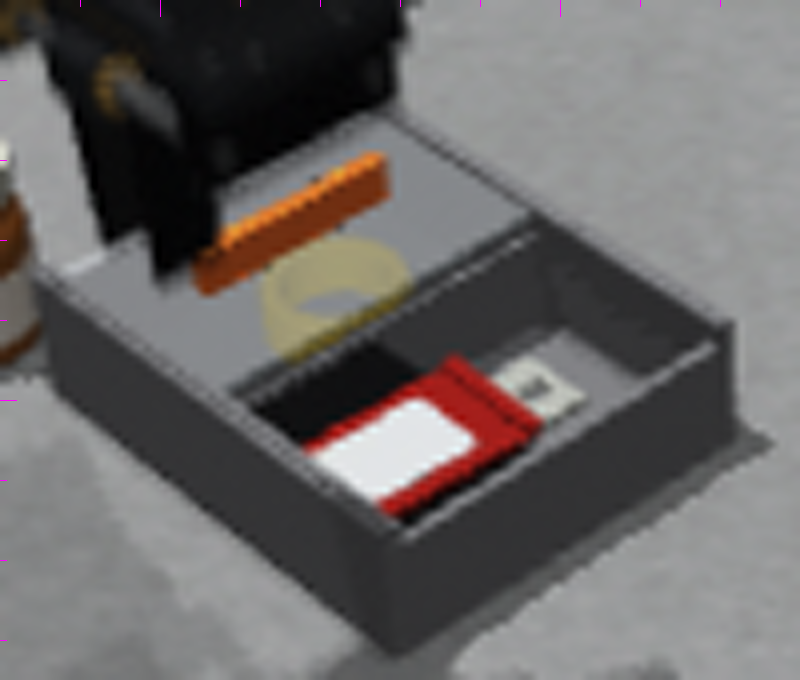

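View pics/d_top.png

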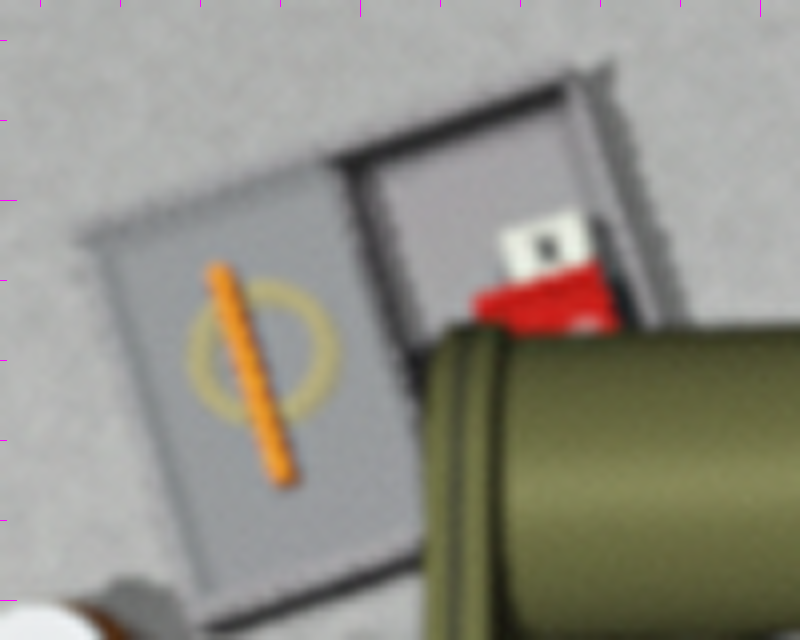

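View pics/d2_top.png

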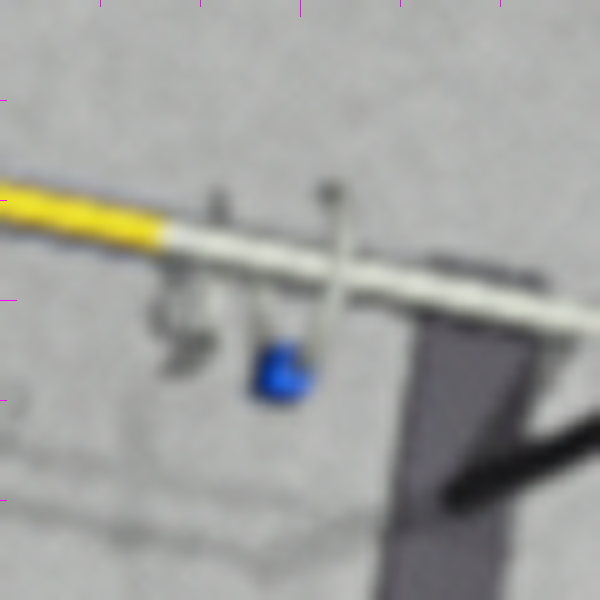

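View pics/d2_side.png

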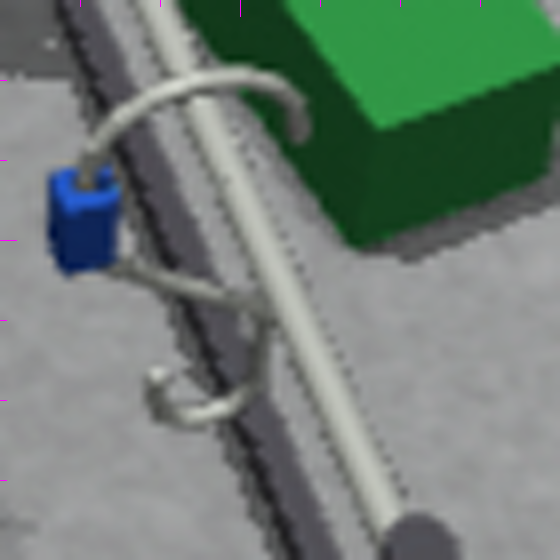

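```bash
cat > hookfit.py <<'E'
from fit import *
L=dict(sl=(0,0,0),st=(0,0,.013),sb=(0,0,-.013),end=(.050,0,.014),tip=(.021,0,-.070),curl=(.034,0,-.0935),cor=(.047,0,-.054),arch=(.025,0,.041))
def hookfit(obs,x0,w=.03,prior=None):
    """obs list (cam,(u,v),name). x: pos3, rotvec via yaw,pitch,roll"""
    p=np.load("fit.npy");Q={"side":p[6:13],"top":p[13:20]}
    def f(x):
        Rm=R.from_euler("ZYX",x[3:6]).as_matrix(); o=[]
        for n,uv,k in obs:
            d=proj2(n,x[:3]+Rm@np.array(L[k]),Q[n])-np.array(uv); o+=list(d)
        if prior is not None: o+=list((x[3:6]-prior)/w)
        else: o+=[x[4]/.17,x[5]/.05]
        return np.array(o)
    r=least_squares(f,x0,x_scale=[.01]*3+[.1]*3); return r.x,r.fun
if __name__=="__main__":
    s=lambda *c:cr(c,370,270,8); t=lambda *c:cr(c,420,170,10)
    obs=[("side",s(84,178),"st"),("side",s(86,222),"sl"),("side",s(90,262),"sb"),("side",s(298,135),"end"),("side",s(157,373),"tip"),("side",s(198,412),"curl"),("side",s(268,308),"cor"),
    ("top",t(284,372),"sl"),("top",t(330,192),"end"),("top",t(262,333),"tip")]
    x,fu=hookfit(obs,[.57,-.333,.21,-.19,0,0])
    print(x[:3].round(4),np.degrees(x[3:]).round(1)); print(fu[:20].reshape(-1,2).round(1).tolist())
    Rm=R.from_euler("ZYX",x[3:6]).as_matrix()
    for k in L: print(k,(x[:3]+Rm@np.array(L[k])).round(4))
    p=np.load("fit.npy"); print(p[:6])
E
python3 hookfit.py
```

```text
[ 0.5715 -0.3345  0.2133] [-10.2  -2.8  -1. ]
[[0.6, 0.7], [0.2, -0.3], [-0.6, -1.0], [0.1, -0.7], [0.4, 0.2], [0.9, 0.6], [-0.3, 0.2], [1.0, 0.6], [0.4, 0.3], [-2.3, 1.0]]
sl [ 0.5715 -0.3345  0.2133]
st [ 0.5709 -0.3341  0.2262]
sb [ 0.572  -0.3348  0.2003]
end [ 0.62   -0.3429  0.2297]
tip [ 0.5952 -0.34    0.1444]
curl [ 0.6091 -0.3429  0.1215]
cor [ 0.6201 -0.3442  0.1616]
arch [ 0.5942 -0.3378  0.2554]
[ 0.560179    0.23685593  0.35532309  0.61375846 -0.23604056 -0.19109298]
```

```bash
python3 go.py .46 .0 .34 180 0 5 .571 -.334 .34 180 0 -10.3
```

```text
t 5.17 [0.4528 0.0823 0.2194] [-1.7997e+02 -1.1000e-01  2.0140e+01] F [0.82 0.31 0.04] gap 0.0378
[-0.05, -0.11, 15.14, -0.0213, 0.0797, -0.1207]
[-0.06, -0.1, 30.44, -0.0321, 0.4315, -0.1209]
```

>>> carry_out(targets="0 0 15 -0.021 0.08 -0.12 0;0 0 15 -0.021 0.08 -0.12 0;0 0 15 -0.021 0.08 -0.12 0;0 0 30.4 -0.032 0.4315 -0.12 0;0 0 30.4 -0.032 0.4315 -0.12 0;0 0 30.4 -0.032 0.4315 -0.12 0;0 0 30.4 -0.032 0.4315 -0.12 0;0 0 30.4 -0.032 0.4315 -0.12 0;0 0 30.4 -0.032 0.4315 -0.12 0;0 0 30.4 -0.032 0.4315 -0.12 0")

```text
time_s: 6.0
position: [0.5506, -0.2659, 0.3349]
eef_rot: [-179.8, -0.1, -10.1]
ft_force: [0.3, 0.4, 0.1]
finger_gap: 0.0944
```

```bash
python3 go.py .571 -.334 .33 180 0 -10.3
```

```text
t 6.0 [ 0.5506 -0.2659  0.3349] [-1.7983e+02 -6.0000e-02 -1.0150e+01] F [0.26 0.41 0.09] gap 0.0944
[-0.17, -0.06, 0.15, 0.0321, 0.0635, 0.0047]
```

>>> carry_out(targets="0 0 0 0.032 0.0635 0.005 0;0 0 0 0.032 0.0635 0.005 0;0 0 0 0.032 0.0635 0.005 0;0 0 0 0.032 0.0635 0.035 0;0 0 0 0.032 0.0635 0.055 0;0 0 0 0.032 0.0635 0.055 0")

```text
time_s: 6.5
position: [0.5702, -0.3309, 0.273]
eef_rot: [-179.5, 0.5, -10.0]
ft_force: [0.5, 0.4, -1.3]
finger_gap: 0.0948
```

```bash
python3 go.py .571 -.334 .195 180 0 -10.3;python3 snap.py e side 340 200 110 150 5 top 380 140 110 100 6
```

```text
t 6.5 [ 0.5702 -0.3309  0.273 ] [-179.53    0.45  -10.04] F [ 0.55  0.42 -1.33] gap 0.0948
[-0.47, 0.46, 0.26, 0.0019, 0.0036, 0.078]
```

View pics/e_side.png

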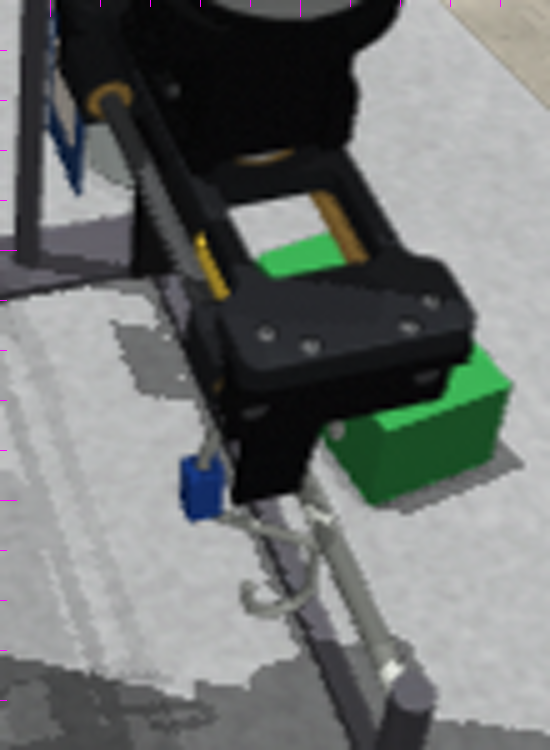

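View pics/e_top.png

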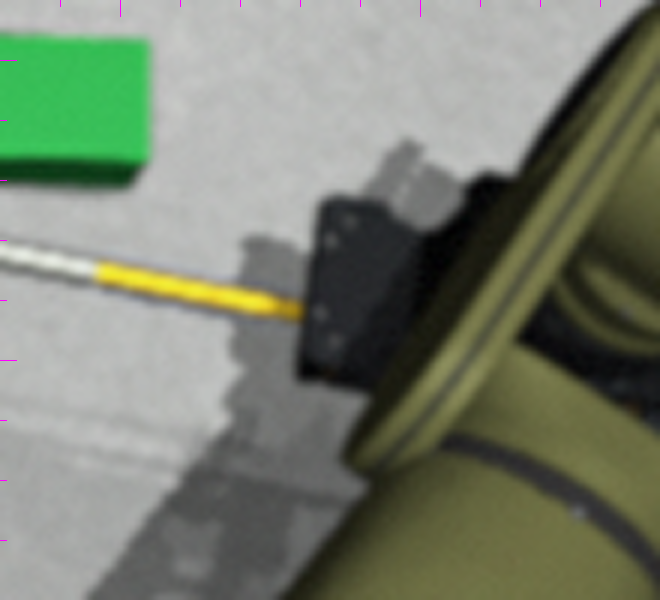

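```bash
python3 - <<'E'
from fit import *
p=np.load("fit.npy"); Rm=R.from_euler("xyz",[-179.53,.45,-10.04],degrees=True); P=np.array([.5702,-.3309,.273])
for l in ([-.01,.0475,0],[.01,.0475,0],[-.01,.0595,0],[.01,.0595,0]): print(l,((proj2("side",P+Rm.apply(l),p[6:13])-[340,200]+.5)*5).round(0))
E
```

```text
[-0.01, 0.0475, 0] [232. 493.]
[0.01, 0.0475, 0] [290. 480.]
[-0.01, 0.0595, 0] [246. 523.]
[0.01, 0.0595, 0] [303. 510.]
```

```bash
python3 go.py .571 -.334 .195 180 0 -10.3
```

```text
t 6.6 [ 0.5715 -0.3321  0.2786] [-1.7973e+02  6.0000e-02 -1.0040e+01] F [ 0.08 -0.1   0.46] gap 0.0955
[-0.27, 0.06, 0.26, -0.0001, 0.0024, 0.0835]
```

>>> carry_out(targets="-0.2 0 0.2 0 0.002 0.02 0;-0.2 0 0.2 0 0.002 0.04 0;-0.2 0 0.2 0 0.002 0.06 0;-0.2 0 0.2 0 0.002 0.073 0;-0.2 0 0.2 0 0.002 0.08 0;-0.2 0 0.2 0 0.002 0.0835 0;-0.2 0 0.2 0 0.002 0.0835 0;-0.2 0 0.2 0 0.002 0.0835 0")

```text
time_s: 7.27
position: [0.5718, -0.3339, 0.1965]
eef_rot: [-180.0, -0.0, -10.2]
ft_force: [-0.4, -0.4, 0.8]
finger_gap: 0.0948
```

```bash
python3 snap.py f side 340 200 110 150 5;python3 go.py .571 -.334 .195 180 0 -10.3
```

```text
t 7.32 [ 0.5719 -0.3341  0.1968] [-1.7999e+02 -7.0000e-02 -1.0240e+01] F [-0.34  0.22  0.23] gap 0.095
[-0.01, -0.07, 0.06, -0.0009, 0.0001, 0.0018]
```

View pics/f_side.png

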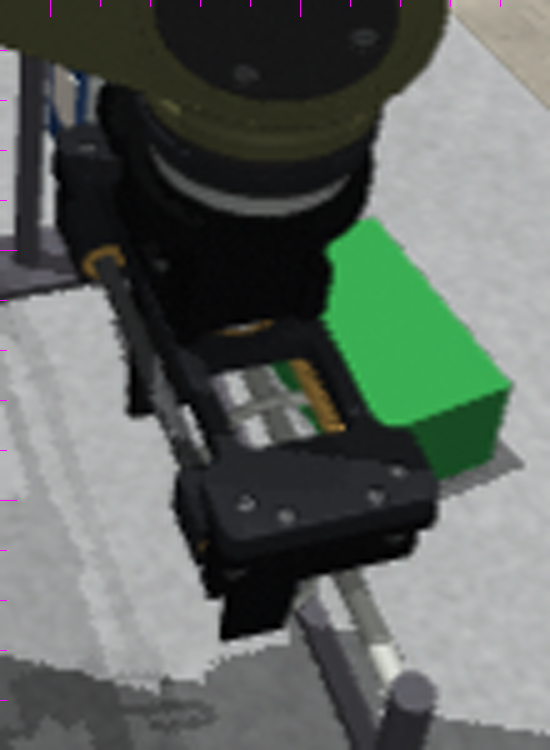

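>>> carry_out(targets="0 0 0 0 0 0.001 1;0 0 0 0 0 0.001 1;0 0 0 0 0 0.001 1;0 0 0 0 0 0.001 1;0 0 0 0 0 0.001 1;0 0 0 0 0 0.001 1;0 0 0 0 0 0.001 1;0 0 0 0 0 0.001 1;0 0 0 0 0 0.001 1;0 0 0 0 0 0.001 1")

```text
time_s: 8.15
position: [0.5719, -0.3341, 0.1958]
eef_rot: [-180.0, -0.1, -10.2]
ft_force: [-0.8, 0.0, -0.3]
finger_gap: 0.0333
```

>>> carry_out(targets="0 0 0 0 0 0 1;0 0 0 0 0 0 1;0 0 0 0 0 0 1;0 0 0 0 0 0 1;0 0 0 0 0 0 1;0 0 0 0 0 0 1")

```text
time_s: 8.65
position: [0.5719, -0.3341, 0.1957]
eef_rot: [-180.0, -0.1, -10.2]
ft_force: [-1.0, 0.2, 0.1]
finger_gap: 0.0116
```

>>> carry_out(targets="0 0 0 0 0 -0.006 1;0 0 0 0 0 -0.014 1;0 0 0 0 0 -0.024 1;0 0 0 0 0 -0.034 1;0 0 0 0 0 -0.04 1;0 0 0 0 0 -0.04 1;0 0 0 0 0 -0.04 1")

```text
time_s: 9.23
position: [0.5721, -0.3343, 0.2369]
eef_rot: [180.0, -0.2, -10.2]
ft_force: [-0.2, -0.7, -1.2]
finger_gap: 0.0119
```

```bash
python3 snap.py g side 340 200 110 150 5;python3 go.py .571 -.334 .195 180 0 -10.3
```

```text
t 9.28 [ 0.5718 -0.3341  0.2359] [-1.800e+02 -8.000e-02 -1.024e+01] F [-1.16 -0.26 -0.95] gap 0.0121
[-0.0, -0.08, 0.06, -0.0008, 0.0001, 0.0409]
```

View pics/g_side.png

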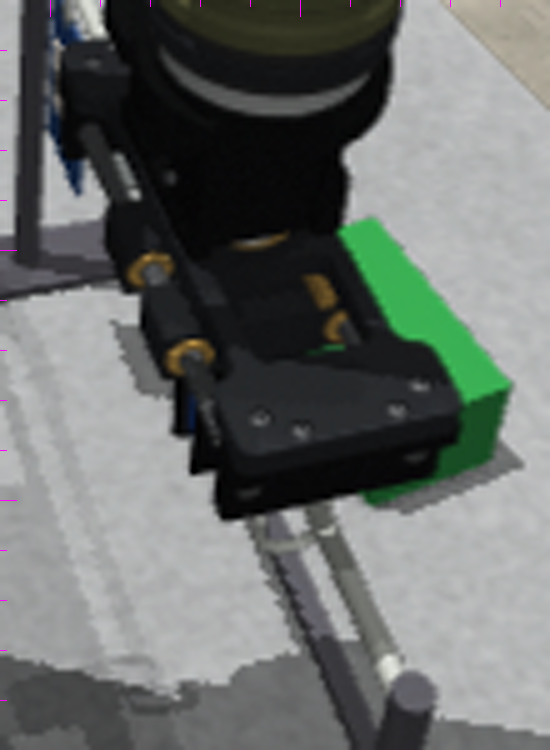

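>>> carry_out(targets="0 0 0 -0.02 0 0 1;0 0 0 -0.05 0 0 1;0 0 0 -0.085 0 0 1;0 0 0 -0.12 0 0 1;0 0 0 -0.12 -0.04 0 1;0 0 0 -0.12 -0.08 0 1;0 0 0 -0.12 -0.12 0 1;0 0 -7 -0.12 -0.16 0 1;0 0 -14 -0.12 -0.2 0 1;0 0 -20 -0.12 -0.23 0 1")

```text
time_s: 10.12
position: [0.4941, -0.0837, 0.2351]
eef_rot: [-180.0, -0.0, 10.1]
ft_force: [0.9, 0.5, -0.8]
finger_gap: 0.0117
```

```bash
python3 - <<'E'
from fit import *
t=cr((546,247),205,175,8); s=cr((537,384),230,150,8)
print(solve({"top":t},.046),solve({"side":s},.046),solve({"top":t,"side":s}))
p=np.load("fit.npy");a=p[2]
h=solve({"top":t,"side":s},.046)[0]
d=h[:2]-p[:2];print("tray coords",d@[np.cos(a),np.sin(a)],d@[-np.sin(a),np.cos(a)])
E
python3 snap.py h side 200 110 230 170 3 top 180 140 260 140 3;python3 go.py
```

```text
(array([0.6013, 0.179 , 0.046 ]), array([0., 0.])) (array([0.6006, 0.1797, 0.046 ]), array([0., 0.])) (array([0.6007, 0.1789, 0.0467]), array([-0. ,  0.1,  0.1, -0. ]))
tray coords 0.018119212382732196 -0.06822096734876065
t 10.22 [ 0.4945 -0.0827  0.2351] [-1.7994e+02 -4.0000e-02  1.0160e+01] F [-0.69 -0.42 -0.73] gap 0.0118
```

View pics/h_side.png

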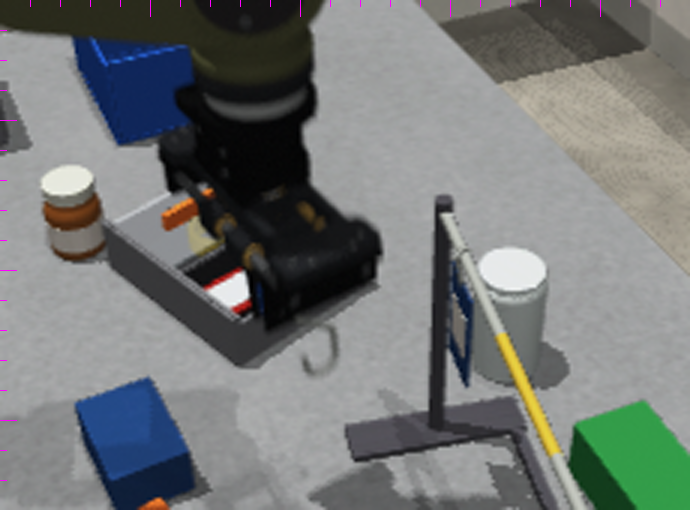

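View pics/h_top.png

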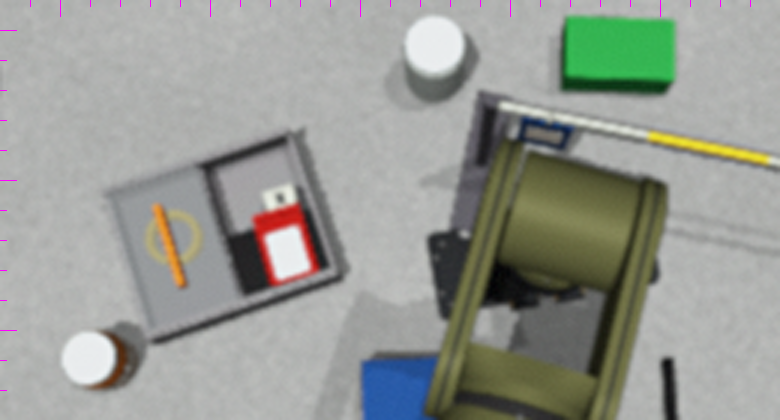

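```bash
python3 - <<'E'
from h import *
crop("pics/h_top_full.png",252,195,50,50,14,"pics/h_t2.png")
E
```

```text
(no output)
```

View pics/h_t2.png

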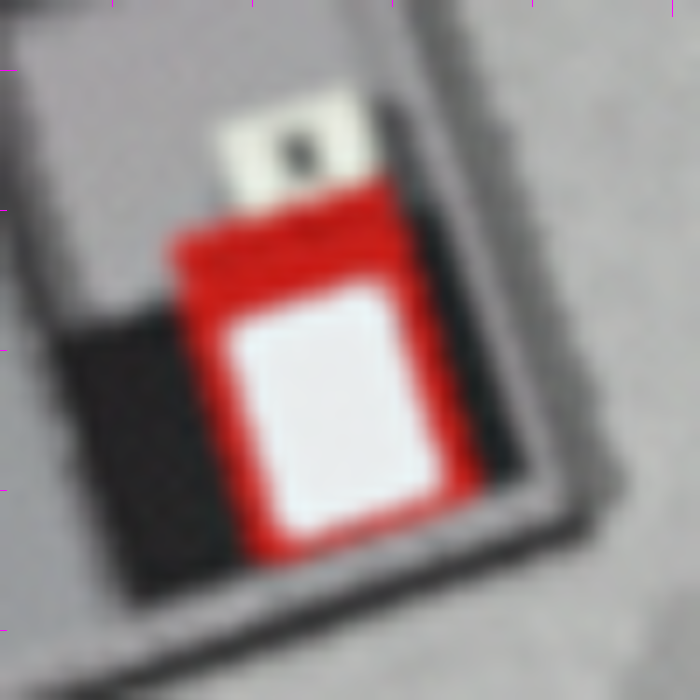

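```bash
python3 - <<'E'
from fit import *
f=lambda *c: solve({"top":cr(c,252,195,14)},.047)[0]
A,B,C,D=f(172,240),f(392,185),f(255,560),f(488,488)
ang=lambda v: np.degrees(np.arctan2(v[1],v[0]))
print(ang(A-C),ang(B-D),ang(A-B)-90,ang(C-D)-90,A,B,C,D,"w",np.linalg.norm(A-B),np.linalg.norm(A-C))
print("hole",f(300,152)); h=f(300,152)
a,b,c,d=f(218,130),f(350,85),f(240,207),f(375,180); print(ang(a-c),ang(b-d),ang(a-b)-90,a,b,c,d,(a+b+c+d)/4)
E
```

```text
16.89319861435716 19.37091010887053 15.274587196876283 18.401887211177126 [0.5803 0.2067 0.047 ] [0.5939 0.1569 0.047 ] [0.5072 0.1845 0.047 ] [0.5245 0.1325 0.047 ] w 0.051623637996561195 0.07639666223075461
hole [0.6013 0.1783 0.047 ]
18.242681828123377 16.627862485817367 20.198214364333793 [0.6061 0.1974 0.047 ] [0.6171 0.1675 0.047 ] [0.5882 0.1915 0.047 ] [0.595  0.1609 0.047 ] [0.6016   0.179325 0.047   ]
```

```bash
python3 go.py .5957 .1765 .20 180 0 17.7
```

```text
t 10.22 [ 0.4945 -0.0827  0.2351] [-1.7994e+02 -4.0000e-02  1.0160e+01] F [-0.69 -0.42 -0.73] gap 0.0118
[-0.06, -0.05, -7.54, 0.1453, -0.2372, 0.0355]
```

>>> carry_out(targets="0 0 -3 0.02 -0.04 0 1;0 0 -5 0.04 -0.08 0 1;0 0 -7.5 0.065 -0.12 0.01 1;0 0 -7.5 0.09 -0.16 0.02 1;0 0 -7.5 0.115 -0.195 0.03 1;0 0 -7.5 0.13 -0.22 0.0355 1;0 0 -7.5 0.14 -0.232 0.0355 1;0 0 -7.5 0.145 -0.237 0.0355 1;0 0 -7.5 0.145 -0.237 0.0355 1;0 0 -7.5 0.145 -0.237 0.0355 1")

```text
time_s: 11.05
position: [0.5953, 0.1753, 0.1994]
eef_rot: [-180.0, 0.0, 17.6]
ft_force: [-0.6, -0.4, -1.1]
finger_gap: 0.0116
```

```bash
python3 snap.py i side 240 110 100 100 8 top 215 160 100 90 6;python3 go.py
```

```text
t 11.15 [0.5953 0.1746 0.2001] [-1.7997e+02 -4.0000e-02  1.7550e+01] F [ 0.15 -0.06 -0.44] gap 0.0121
```

View pics/i_side.png

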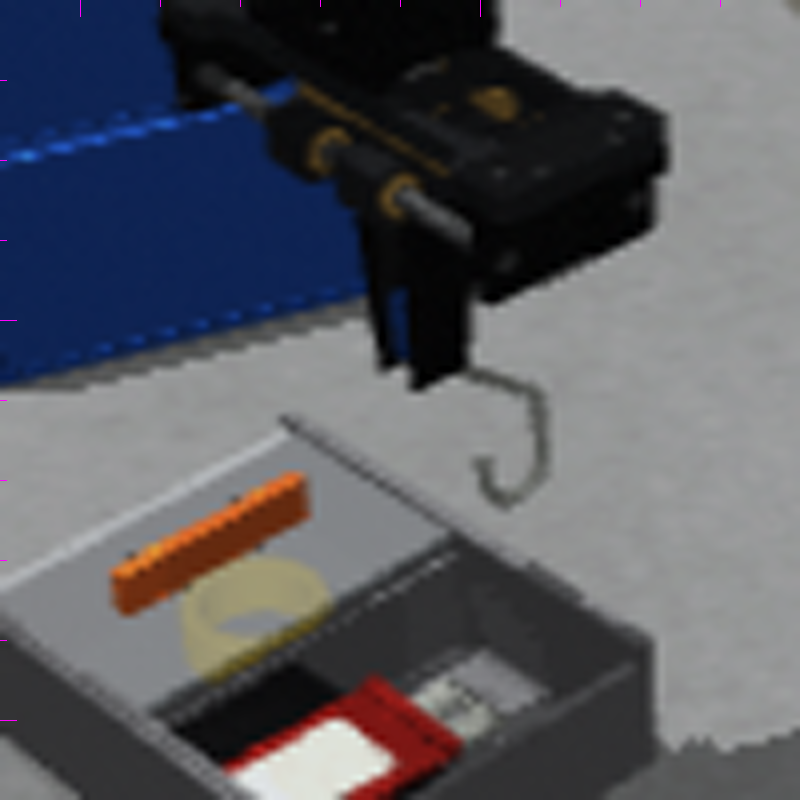

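View pics/i_top.png

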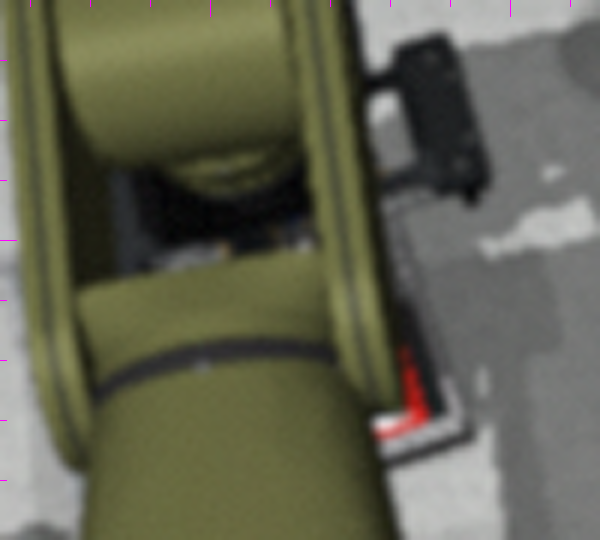

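```bash
cat > hh.py <<'E'
from fit import *
Lh=dict(tip=(.021,0,-.0715),curl=(.034,0,-.0935),cor=(.047,0,-.054),out=(.047,0,-.0805),ob=(.0,0,-.014))
def hk(st,g,name):  # g: gx,gz,pitch(deg); tool frame, z down
    Rt=R.from_euler("xyz",st[3:],degrees=True); l=R.from_euler("y",g[2],degrees=True).apply(Lh[name])
    # hook frame -> tool frame (x same, y,z flipped)
    v=np.array([l[0]+g[0],-l[1],-(l[2])-.019+g[1]]); return np.array(st[:3])+Rt.apply(v)
def fitg(st,obs,p=None):
    p=np.load("fit.npy") if p is None else p
    f=lambda g:np.r_[np.concatenate([proj2("side",hk(st,g,k),p[6:13])-np.array(uv) for k,uv in obs]),g[0]/.01,g[1]/.01,g[2]/10]
    r=least_squares(f,[0,0,-2.8],x_scale=[.01,.01,1]); return r.x,r.fun[:-3].reshape(-1,2).round(1).tolist()
E
python3 - <<'E'
from hh import *
s=lambda *c:cr(c,240,110,8)
st=[.5953,.1746,.2001,-179.97,-.04,17.55]
g,f=fitg(st,[("tip",s(486,468)),("curl",s(507,498)),("cor",s(540,390)),("out",s(543,460))]); print(g,f)
for k in Lh: print(k,hk(st,g,k).round(4), ((proj2("side",hk(st,g,k),np.load("fit.npy")[6:13])-[240,110]+.5)*8).round())
g0=[0,0,-2.8]
for k in Lh: print(k, ((proj2("side",hk(st,g0,k),np.load("fit.npy")[6:13])-[240,110]+.5)*8).round())
E
```

```text
[ 0.00262493 -0.00221008  0.84767335] [[-0.3, -0.5], [0.8, 0.3], [-0.2, 0.7], [-0.3, -0.4]]
tip [0.6168 0.1814 0.1495] [484. 465.]
curl [0.6289 0.1853 0.1273] [514. 501.]
cor [0.6419 0.1893 0.1667] [539. 396.]
out [0.6415 0.1892 0.1402] [541. 457.]
ob [0.5976 0.1753 0.2073] [430. 350.]
tip [488. 464.]
curl [521. 497.]
cor [541. 393.]
out [546. 453.]
ob [426. 357.]
```

```bash
python3 - <<'E'
from go import *
u=np.array([np.cos(np.radians(17.7)),np.sin(np.radians(17.7)),0]);
hole=np.array([.6010,.1787,0]); off=.0226*u
for a,z in((.0185,.075),(.0185,.0345)): print(rel(hole+a*u-off+[0,0,z+.0506],[180,0,17.7]))
E
```

```text
[-0.03   -0.04   -0.15    0.0025 -0.0021  0.0745]
[-0.03   -0.04   -0.15    0.0025 -0.0021  0.115 ]
```

>>> carry_out(targets="0 0 0 0.0025 -0.002 0.015 1;0 0 0 0.0025 -0.002 0.035 1;0 0 0 0.0025 -0.002 0.055 1;0 0 0 0.0025 -0.002 0.07 1;0 0 0 0.0025 -0.002 0.0745 1;0 0 0 0.0025 -0.002 0.0745 1;0 0 0 0.0025 -0.002 0.0745 1")

```text
time_s: 11.73
position: [0.5972, 0.1768, 0.1258]
eef_rot: [-180.0, -0.1, 17.5]
ft_force: [0.5, 0.4, -0.6]
finger_gap: 0.0121
```

```bash
python3 snap.py j side 265 150 60 65 12 ;python3 go.py
```

```text
t 11.78 [0.5978 0.1771 0.1267] [-1.7998e+02 -1.4000e-01  1.7510e+01] F [-0.16  0.02  0.08] gap 0.0119
```

View pics/j_side.png

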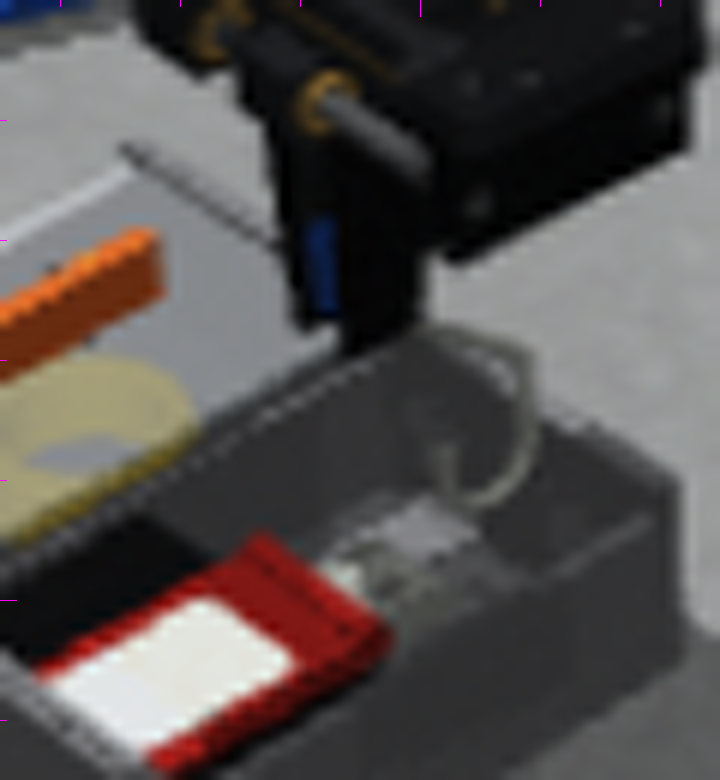

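```bash
python3 - <<'E'
from hh import *
p=np.load("fit.npy")
st=[.5978,.1771,.1267,-179.98,-.14,17.51]
for g in ([.0026,-.0022,.85],[0,0,-2.8]):
  for k in Lh: print(k,hk(st,g,k).round(4), ((proj2("side",hk(st,g,k),p[6:13])-[265,150]+.5)*12).round())
s=lambda *c:cr(c,265,150,12)
print(fitg(st,[("tip",s(443,460)),("curl",s(480,497)),("cor",s(525,360)),("out",s(530,445))]))
print((proj2("side",[.601,.1787,.047],p[6:13])-[265,150]+.5)*12)
E
```

```text
tip [0.6194 0.1839 0.0762] [445. 452.]
curl [0.6315 0.1878 0.054 ] [488. 500.]
cor [0.6444 0.1918 0.0933] [525. 352.]
out [0.6441 0.1917 0.0668] [527. 437.]
ob [0.6001 0.1778 0.1339] [368. 297.]
tip [0.6212 0.1845 0.0754] [451. 451.]
curl [0.6347 0.1888 0.0541] [498. 494.]
cor [0.6452 0.1921 0.0942] [527. 348.]
out [0.6465 0.1925 0.0677] [534. 430.]
ob [0.5984 0.1773 0.1317] [363. 307.]
(array([ 1.73231964e-03, -5.01760554e-04,  5.87932561e-01]), [[0.0, -0.2], [0.6, 0.7], [-0.2, -0.2], [-0.4, -0.2]])
[389.05724554 575.51382803]
```

>>> carry_out(targets="0 0 0 0 0 0.012 1;0 0 0 0 0 0.024 1;0 0 0 0 0 0.034 1;0 0 0 0 0 0.0405 1;0 0 0 0 0 0.0405 1;0 0 0 0 0 0.0405 1")

```text
time_s: 12.28
position: [0.5972, 0.177, 0.085]
eef_rot: [-180.0, -0.0, 17.5]
ft_force: [0.1, 0.2, -0.6]
finger_gap: 0.0119
```

```bash
python3 snap.py k side 265 150 60 65 12 ;python3 go.py
```

```text
t 12.33 [0.5978 0.1772 0.086 ] [-1.7997e+02 -1.2000e-01  1.7520e+01] F [-0.09  0.41 -0.2 ] gap 0.012
```

View pics/k_side.png

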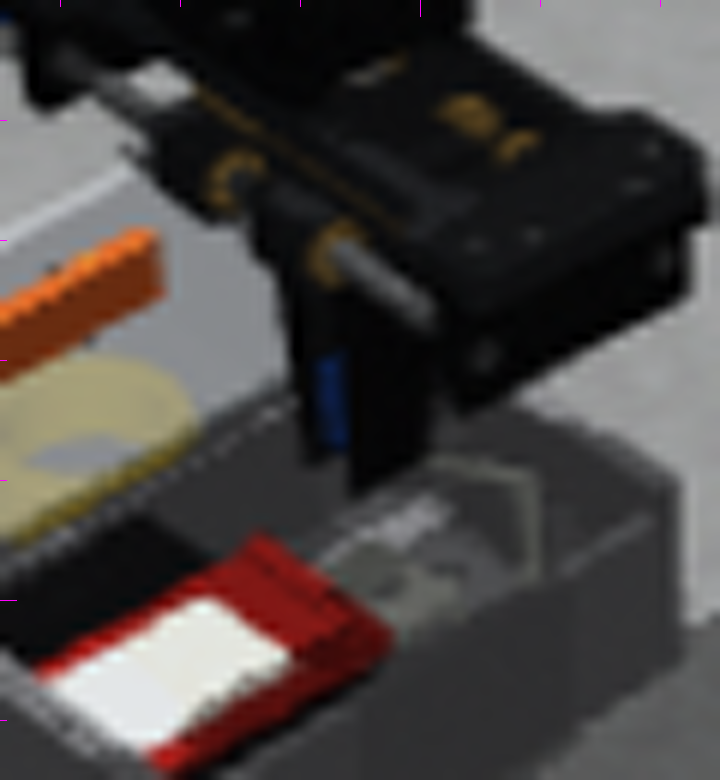

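>>> carry_out(targets="0 0 0 -0.005 0 0 1;0 0 0 -0.01 0 0 1;0 0 0 -0.015 -0.0005 0 1;0 0 0 -0.019 -0.0005 0 1;0 0 0 -0.019 -0.0005 0 1;0 0 0 -0.019 -0.0005 0 1")

```text
time_s: 12.83
position: [0.5793, 0.1719, 0.0862]
eef_rot: [-180.0, -0.1, 17.5]
ft_force: [0.5, -0.7, -0.3]
finger_gap: 0.0117
```

```bash
python3 snap.py l side 265 150 60 65 12 ;python3 go.py
```

```text
t 12.88 [0.5795 0.1719 0.0861] [-1.7998e+02 -1.5000e-01  1.7520e+01] F [ 0.09  0.05 -0.62] gap 0.0117
```

View pics/l_side.png

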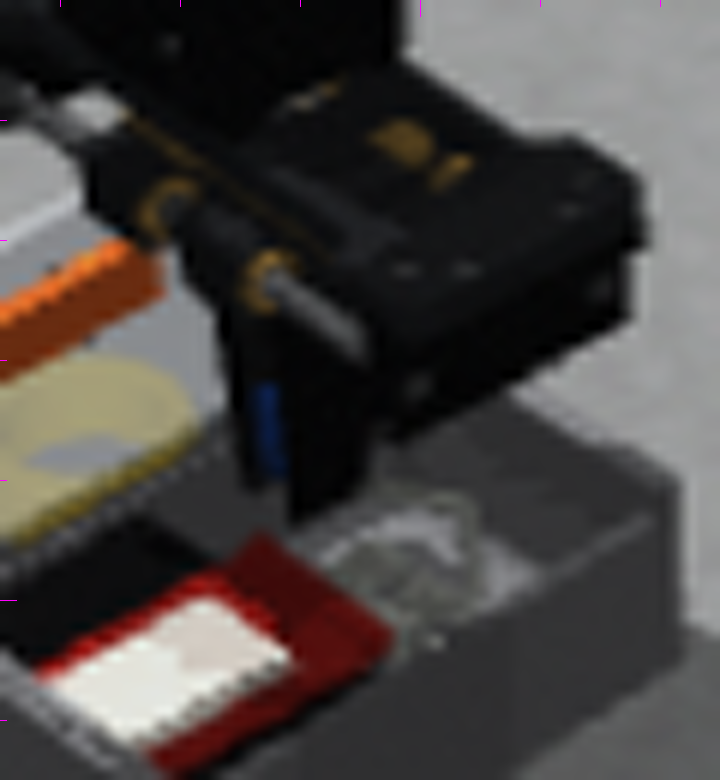

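>>> carry_out(targets="0 0 0 0 0 -0.003 1;0 0 0 0 0 -0.006 1;0 0 0 0 0 -0.009 1;0 0 0 0 0 -0.011 1;0 0 0 0 0 -0.011 1")

```text
time_s: 13.3
position: [0.5797, 0.1719, 0.0979]
eef_rot: [-180.0, -0.2, 17.5]
ft_force: [-1.7, -1.0, 0.7]
finger_gap: 0.0123
```

```bash
python3 snap.py m side 265 150 60 65 12 ;python3 go.py
```

```text
t 13.35 [0.5797 0.1719 0.0977] [-1.7998e+02 -1.7000e-01  1.7520e+01] F [-1.7   0.25 -0.47] gap 0.0118
```

View pics/m_side.png

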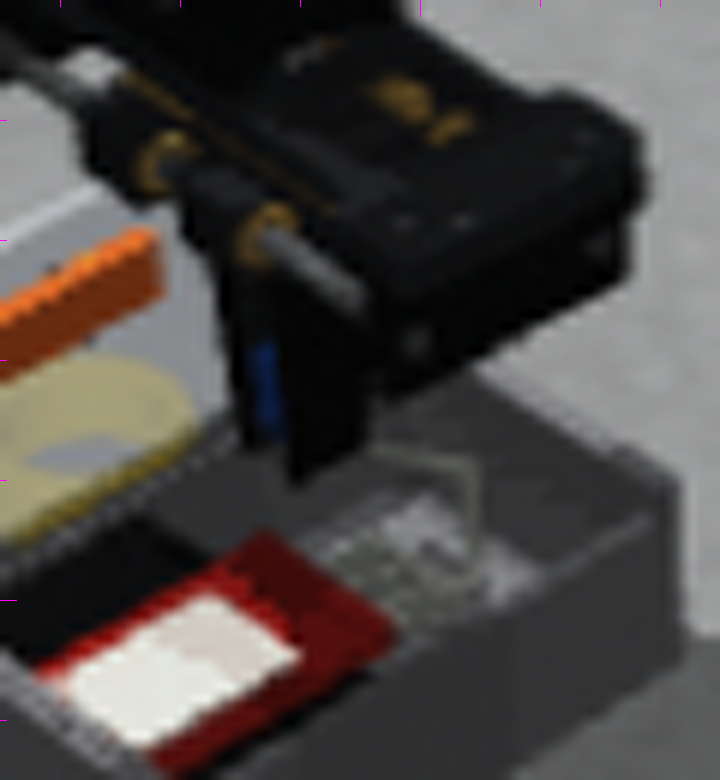

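```bash
python3 - <<'E'
from h import *
o=[]
for t in "lm":
    im=cv2.imread(f"pics/{t}_side_full.png")[183:212,282:312].astype(float)
    c=cv2.resize(im,None,fx=13,fy=20,interpolation=cv2.INTER_CUBIC); c=cv2.resize(im,None,fx=13,fy=13,interpolation=cv2.INTER_CUBIC)
    o.append(np.clip((c/255)**.6*255*1.2,0,255).astype(np.uint8))
cv2.imwrite("pics/lm.png",np.hstack(o))
E
```

```text
<stdin>:6: RuntimeWarning: invalid value encountered in power
<stdin>:6: RuntimeWarning: invalid value encountered in cast
```

View pics/lm.png

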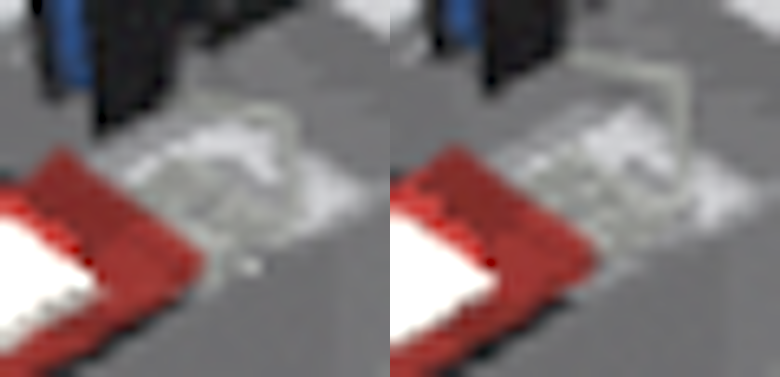

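>>> carry_out(targets="0 0 0 0 0 -0.002 1;0 0 0 0 0 -0.004 1;0 0 0 0 0 -0.006 1;0 0 0 0 0 -0.006 1")

```text
time_s: 13.68
position: [0.5798, 0.1719, 0.1041]
eef_rot: [-180.0, -0.2, 17.5]
ft_force: [-0.6, 0.3, -0.6]
finger_gap: 0.0117
```

```bash
cat > br.py <<'E'
import sys
from h import *
t=sys.argv[1]; x0,y0,w,h,k=map(int,sys.argv[2:7])
im=viewer.read_camera("side"); cv2.imwrite(f"pics/{t}_side_full.png",im[:,:,::-1])
c=im[y0:y0+h,x0:x0+w].astype(np.float32)/255; c=cv2.resize(c,None,fx=k,fy=k,interpolation=cv2.INTER_CUBIC)
c=(np.clip(c,0,1)**.6*255).astype(np.uint8); cv2.imwrite(f"pics/{t}_br.png",c[:,:,::-1])
E
python3 br.py n 270 165 50 50 14;python3 go.py
```

```text
t 13.73 [0.5797 0.1719 0.104 ] [-179.98   -0.18   17.52] F [-0.78 -0.94 -1.61] gap 0.0117
```

View pics/n_br.png

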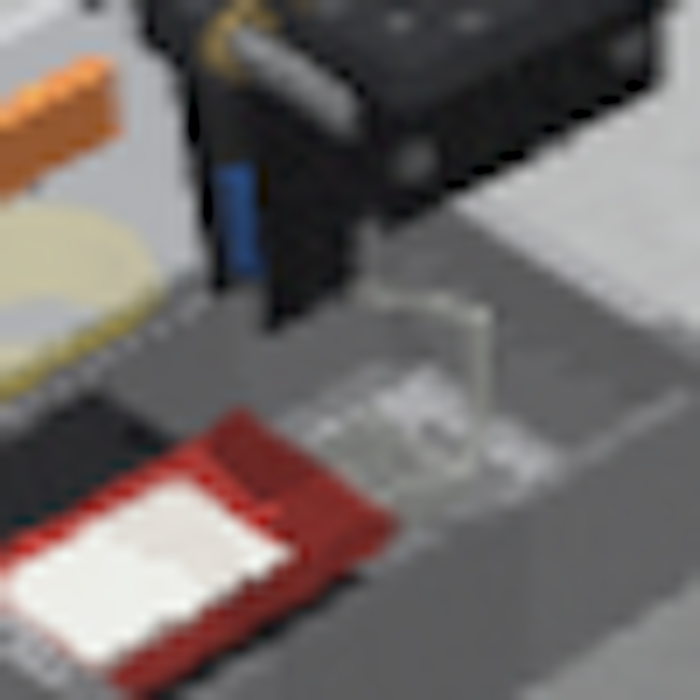

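>>> carry_out(targets="0 0 0 0 0 -0.004 1;0 0 0 0 0 -0.008 1;0 0 0 0 0 -0.012 1;0 0 0 0 0 -0.017 1;0 0 0 0 0 -0.022 1;0 0 0 0 0 -0.022 1")

```text
time_s: 14.23
position: [0.5806, 0.1721, 0.1277]
eef_rot: [-180.0, -0.3, 17.5]
ft_force: [0.2, 0.4, -1.6]
finger_gap: 0.0116
```

```bash
python3 br.py o 270 155 50 55 12;python3 go.py
```

```text
t 14.28 [0.5804 0.172  0.1271] [-180.     -0.3    17.52] F [-0.28 -0.84 -2.09] gap 0.0118
```

View pics/o_br.png

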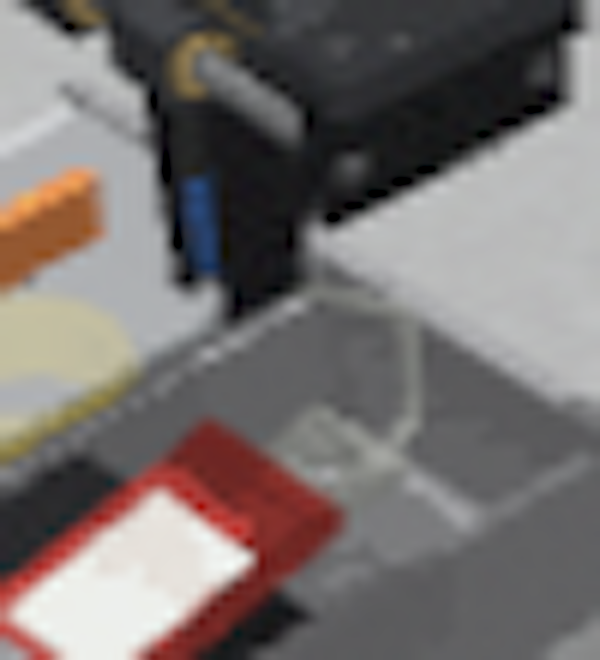

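>>> carry_out(targets="0 0 0 -0.001 0 -0.01 1;0 0 0 -0.003 0 -0.02 1;0 0 0 -0.006 0 -0.03 1;0 0 0 -0.009 0 -0.04 1;0 0 0 -0.013 0 -0.05 1;0 0 0 -0.018 0 -0.06 1;0 0 0 -0.023 0 -0.07 1;0 0 0 -0.028 0 -0.08 1;0 0 0 -0.028 0 -0.085 1;0 0 0 -0.028 0 -0.085 1")

```text
time_s: 15.12
position: [0.5541, 0.1636, 0.2142]
eef_rot: [180.0, -0.5, 17.5]
ft_force: [0.7, 0.4, -3.0]
finger_gap: 0.0115
```

```bash
python3 br.py p 240 110 90 100 7;python3 go.py
```

```text
t 15.17 [0.5538 0.1635 0.213 ] [179.99  -0.44  17.51] F [ 0.5   1.06 -3.3 ] gap 0.0117
```

View pics/p_br.png

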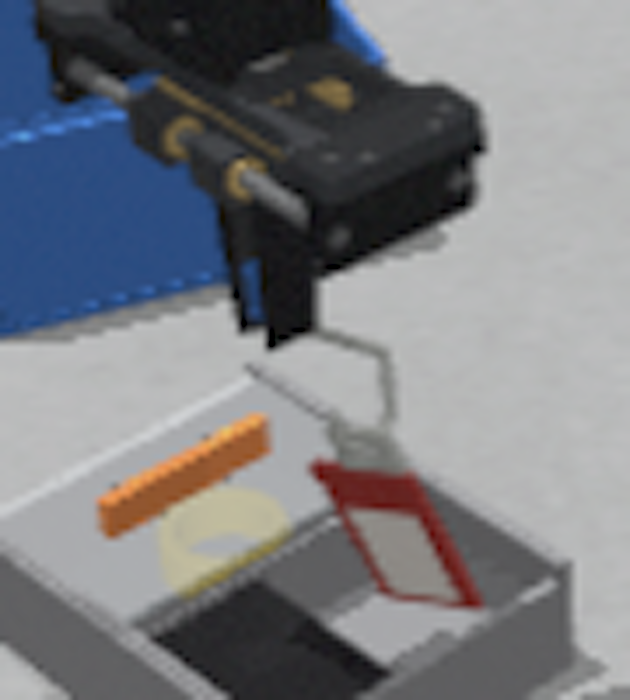

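>>> carry_out(targets="0 0 0 0 0 -0.015 1;0 0 0 0 0 -0.03 1;0 0 0 0 0 -0.045 1;0 0 0 0 0 -0.06 1;0 0 0 0 0 -0.075 1;0 0 0 0 0 -0.087 1;0 0 0 0 0 -0.095 1;0 0 0 0 0 -0.1 1;0 0 0 0 0 -0.1 1")

```text
time_s: 15.92
position: [0.5533, 0.1634, 0.3138]
eef_rot: [180.0, -0.5, 17.5]
ft_force: [1.0, 0.2, -2.5]
finger_gap: 0.0116
```

```bash
python3 - <<'E'
from fit import *
for uv in [(368,168),(405,169),(368,147)]: print(solve({"top":uv},.06)[0])
p=np.load("fit.npy"); print("can",solve({"top":(324,156)},.115)[0])
E
python3 br.py q 240 60 90 130 5;python3 go.py .45 -0.02 .30 180 0 5  .46 -.21 .24 180 0 -10.2 .5916 -.2323 .24 180 0 -10.2
```

```text
[ 0.727  -0.1257  0.06  ]
[ 0.7255 -0.2453  0.06  ]
[ 0.7983 -0.126   0.06  ]
can [0.7473 0.0168 0.115 ]
t 15.97 [0.5531 0.1633 0.3129] [179.99  -0.43  17.51] F [-0.1   1.04 -2.61] gap 0.0121
[-0.04, -0.43, 12.51, -0.1536, 0.1438, 0.0117]
[-0.09, -0.42, 27.71, -0.2016, 0.328, 0.0714]
[-0.09, -0.42, 27.71, -0.0829, 0.3889, 0.0723]
```

View pics/q_br.png

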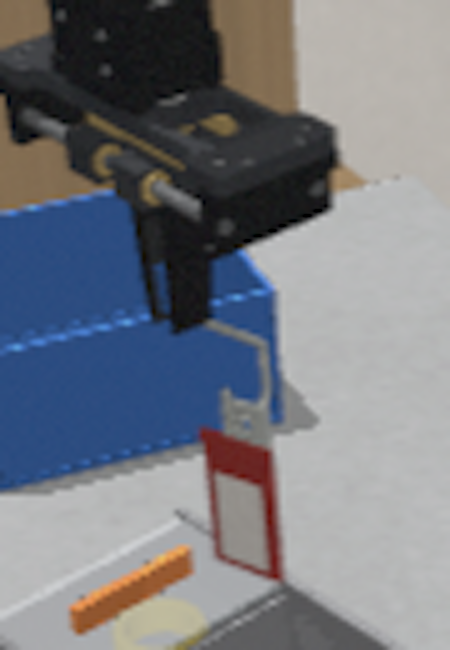

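>>> carry_out(targets="0 0 1 -0.01 0.01 0 1;0 0 2 -0.03 0.028 0 1;0 0 3 -0.05 0.046 0 1;0 0 5 -0.07 0.065 0 1;0 0 7 -0.09 0.084 0 1;0 0 9 -0.11 0.103 0 1;0 0 11 -0.128 0.12 0 1;0 0 12.5 -0.143 0.135 0 1;0 0 12.5 -0.152 0.143 0 1;0 0 12.5 -0.154 0.144 0 1")

```text
time_s: 16.8
position: [0.4482, -0.022, 0.3109]
eef_rot: [-179.9, -0.3, 4.9]
ft_force: [-0.0, -0.5, -2.6]
finger_gap: 0.0122
```

```bash
python3 go.py .47 -.206 .245 180 0 -10.2 .5916 -.2323 .245 180 0 -10.2
```

```text
t 16.8 [ 0.4482 -0.022   0.3109] [-179.94   -0.34    4.86] F [-0.04 -0.54 -2.57] gap 0.0122
[-0.1, -0.33, 15.07, 0.0057, 0.1853, 0.0658]
[-0.1, -0.33, 15.07, 0.1247, 0.2218, 0.0665]
```

>>> carry_out(targets="0 0 1 0.001 0.01 0 1;0 0 3 0.002 0.03 0.005 1;0 0 5 0.003 0.05 0.012 1;0 0 7 0.004 0.072 0.02 1;0 0 9 0.005 0.095 0.03 1;0 0 11 0.006 0.118 0.04 1;0 0 13 0.006 0.14 0.05 1;0 0 14.5 0.006 0.16 0.06 1;0 0 15 0.006 0.176 0.068 1;0 0 15 0.006 0.185 0.072 1")

```text
time_s: 17.63
position: [0.4702, -0.2068, 0.2367]
eef_rot: [-179.8, -0.2, -10.2]
ft_force: [0.4, -0.2, -3.1]
finger_gap: 0.0121
```

>>> carry_out(targets="0 0 0 0 0.002 0 1;0 0 0 0 0.002 0 1;0 0 0 0 0.002 0 1")

```text
time_s: 17.88
position: [0.4701, -0.2083, 0.2369]
eef_rot: [-179.8, -0.2, -10.2]
ft_force: [-0.7, -0.0, -2.6]
finger_gap: 0.0115
```

```bash
python3 snap.py r side 300 150 130 130 6;python3 go.py .555 -.225 .238 180 0 -10.2 .5916 -.2323 .238 180 0 -10.2
```

```text
t 17.93 [ 0.4702 -0.2081  0.2372] [-179.79   -0.2   -10.14] F [ 0.07  1.27 -3.01] gap 0.0121
[-0.21, -0.2, 0.06, 0.0864, 0.0017, -0.0005]
[-0.21, -0.2, 0.06, 0.1237, 0.0025, -0.0004]
```

View pics/r_side.png

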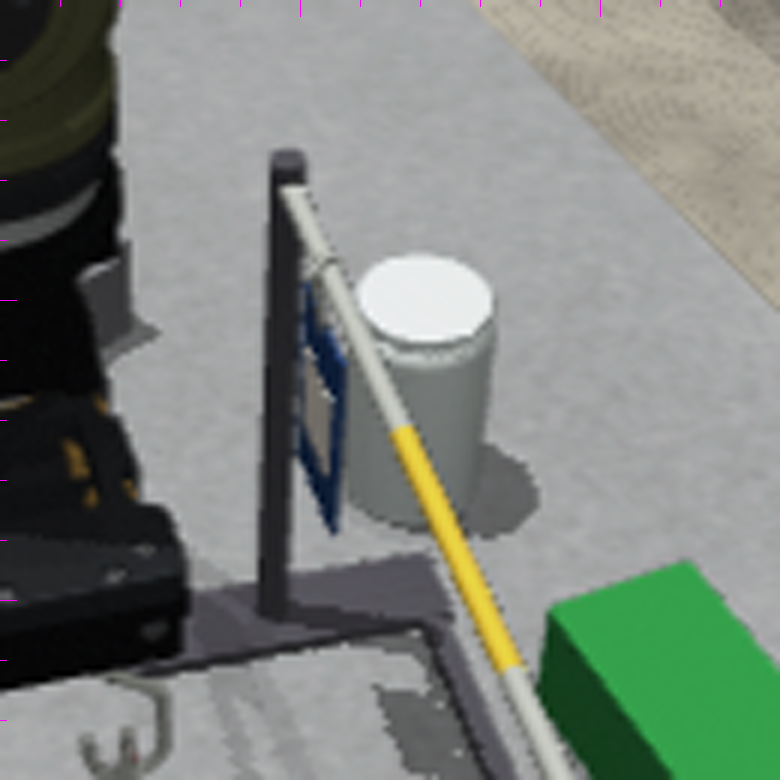

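>>> carry_out(targets="0 0 0 0.006 0 0 1;0 0 0 0.018 0 0 1;0 0 0 0.032 0.001 0 1;0 0 0 0.046 0.001 0 1;0 0 0 0.06 0.001 0 1;0 0 0 0.074 0.002 0 1;0 0 0 0.085 0.002 0 1;0 0 0 0.09 0.002 0 1;0 0 0 0.09 0.002 0 1")

```text
time_s: 18.68
position: [0.5595, -0.2256, 0.2376]
eef_rot: [-179.8, -0.2, -10.1]
ft_force: [0.2, -0.0, -3.7]
finger_gap: 0.0117
```

```bash
python3 snap.py s side 330 170 110 150 5;python3 go.py .5916 -.2323 .238 180 0 -10.2
```

```text
t 18.73 [ 0.5588 -0.2257  0.2376] [-179.8   -0.2  -10.1] F [ 0.35  0.42 -4.  ] gap 0.0117
[-0.2, -0.2, 0.11, 0.0334, 0.0008, -0.0003]
```

View pics/s_side.png

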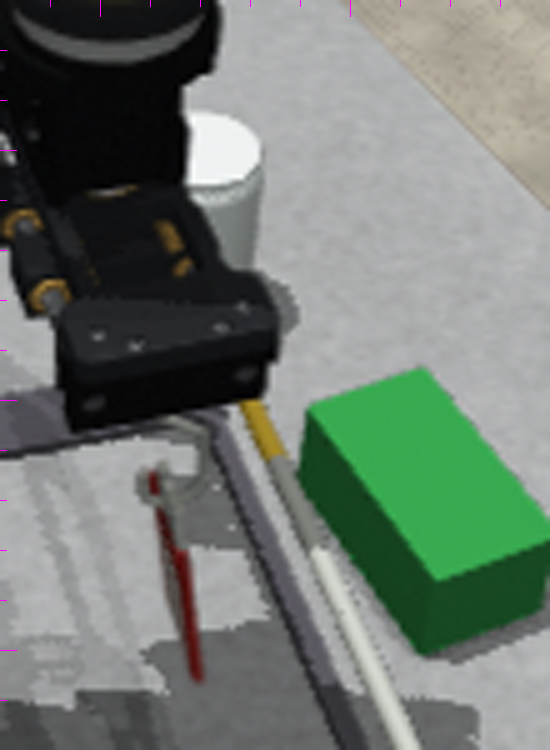

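>>> carry_out(targets="0 0 0 0.005 0 0 1;0 0 0 0.012 0 0 1;0 0 0 0.02 0 0 1;0 0 0 0.028 0.001 0 1;0 0 0 0.0335 0.001 0 1;0 0 0 0.0335 0.001 0 1;0 0 0 0.0335 0.001 0 1")

```text
time_s: 19.32
position: [0.5919, -0.2327, 0.2375]
eef_rot: [-179.8, -0.2, -10.1]
ft_force: [-0.1, -1.8, -3.2]
finger_gap: 0.0119
```

```bash
python3 snap.py t side 330 170 110 150 5;python3 go.py .5916 -.2323 .1957 180 0 -10.2
```

```text
t 19.37 [ 0.5916 -0.2326  0.2375] [-1.7981e+02 -1.6000e-01 -1.0090e+01] F [-0.94 -0.26 -3.74] gap 0.0118
[-0.19, -0.16, 0.11, -0.0002, -0.0002, 0.0418]
```

View pics/t_side.png

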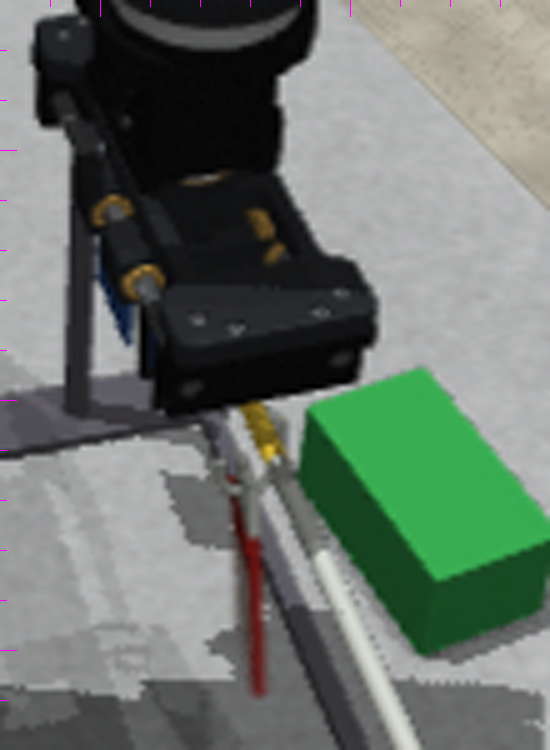

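>>> carry_out(targets="0 0 0 0 0 0.005 1;0 0 0 0 0 0.012 1;0 0 0 0 0 0.019 1;0 0 0 0 0 0.026 1;0 0 0 0 0 0.032 1;0 0 0 0 0 0.036 1;0 0 0 0 0 0.037 1;0 0 0 0 0 0.037 1")

```text
time_s: 20.03
position: [0.5915, -0.2323, 0.1998]
eef_rot: [-179.8, -0.1, -10.1]
ft_force: [0.5, -0.1, -2.7]
finger_gap: 0.012
```

>>> carry_out(targets="0 0 0 0 0 0.001 1;0 0 0 0 0 0.002 1;0 0 0 0 0 0.002 1")

```text
time_s: 20.28
position: [0.5915, -0.2324, 0.198]
eef_rot: [-179.8, -0.1, -10.1]
ft_force: [-1.1, -0.1, -2.2]
finger_gap: 0.0121
```

>>> carry_out(targets="0 0 0 0 0 0.001 1;0 0 0 0 0 0.0015 1;0 0 0 0 0 0.0015 1")

```text
time_s: 20.53
position: [0.5915, -0.2323, 0.1964]
eef_rot: [-179.8, -0.1, -10.1]
ft_force: [-0.2, 0.2, -2.3]
finger_gap: 0.0114
```

```bash
python3 snap.py u side 330 170 110 150 5;python3 go.py .5916 -.2323 .1957 180 0 -10.2
```

```text
t 20.58 [ 0.5916 -0.2324  0.1965] [-1.7979e+02 -1.3000e-01 -1.0090e+01] F [ 0.06  0.64 -2.51] gap 0.012
[-0.21, -0.13, 0.11, 0.0, -0.0001, 0.0008]
```

View pics/u_side.png

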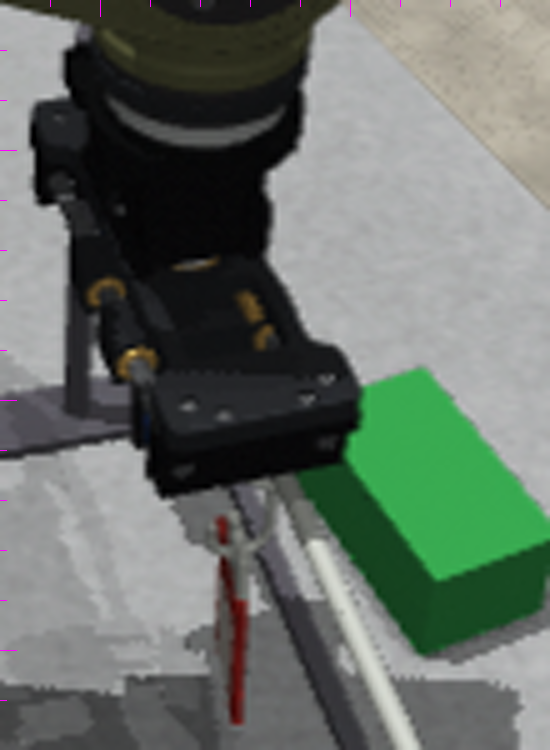

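>>> carry_out(targets="0 0 0 0 0 0.001 1;0 0 0 0 0 0.001 1;0 0 0 0 0 0.001 1")

```text
time_s: 20.83
position: [0.5917, -0.2324, 0.1957]
eef_rot: [-179.8, -0.2, -10.1]
ft_force: [-0.6, -0.3, -1.8]
finger_gap: 0.0117
```

>>> carry_out(targets="0 0 0 0 0 0.001 1;0 0 0 0 0 0.001 1;0 0 0 0 0 0.001 1")

```text
time_s: 21.08
position: [0.5919, -0.2325, 0.1955]
eef_rot: [-179.8, -0.2, -10.1]
ft_force: [-1.7, 1.4, 1.1]
finger_gap: 0.0119
```

>>> carry_out(targets="0 0 0 0 0 0.001 1;0 0 0 0 0 0.001 1;0 0 0 0 0 0.001 1")

```text
time_s: 21.33
position: [0.5922, -0.2326, 0.1953]
eef_rot: [-179.8, -0.3, -10.1]
ft_force: [-2.3, 1.0, 3.9]
finger_gap: 0.0117
```

>>> carry_out(targets="0 0 0 0 0 0 1;0 0 0 0 0 0 0.8;0 0 0 0 0 0 0.5;0 0 0 0 0 0 0.3;0 0 0 0 0 0 0.3;0 0 0 0 0 0 0.3;0 0 0 0 0 0 0.3;0 0 0 0 0 0 0.3;0 0 0 0 0 0 0.3;0 0 0 0 0 0 0.3")

```text
time_s: 22.17
position: [0.5922, -0.2326, 0.1953]
eef_rot: [-179.8, -0.3, -10.1]
ft_force: [0.5, 1.0, -0.2]
finger_gap: 0.0641
```

```bash
python3 snap.py v side 330 170 110 150 5;python3 go.py
```

```text
t 22.22 [ 0.5922 -0.2326  0.1953] [-179.82   -0.25  -10.09] F [-1.13  0.78 -0.24] gap 0.0655
```

View pics/v_side.png

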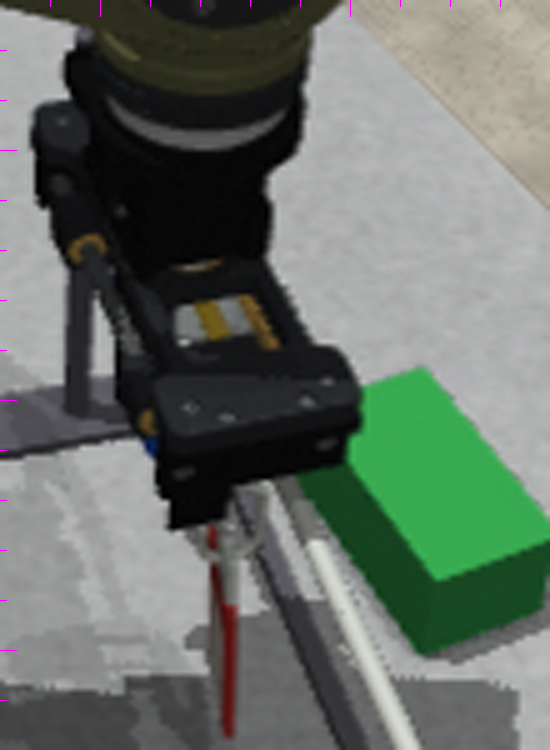

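>>> carry_out(targets="0 0 0 0 0 -0.006 0.3;0 0 0 0 0 -0.016 0.3;0 0 0 0 0 -0.03 0.3;0 0 0 0 0 -0.045 0.3;0 0 0 0 0 -0.06 0.3;0 0 0 0 0 -0.08 0.3;0 0 0 0 0 -0.1 0.3;0 0 0 0 0 -0.12 0.3;0 0 0 -0.03 0 -0.13 0.3;0 0 0 -0.07 0 -0.13 0.3")

```text
time_s: 23.05
position: [0.5244, -0.2214, 0.33]
eef_rot: [-179.9, -0.6, -10.0]
ft_force: [-0.7, 0.1, 1.1]
finger_gap: 0.0668
```

>>> carry_out(targets="0 0 0 -0.04 0 0 0.3;0 0 0 -0.08 -0.02 0 0.3;0 0 0 -0.12 -0.05 0 0.3;0 0 0 -0.15 -0.08 0 0.3;0 0 0 -0.15 -0.1 0 0.3;0 0 0 -0.15 -0.1 0 0.3;0 0 0 -0.15 -0.1 0 0.3")

```text
time_s: 23.63
position: [0.3941, -0.096, 0.3308]
eef_rot: [180.0, -0.9, -9.9]
ft_force: [0.3, 0.3, -0.5]
finger_gap: 0.0663
```

```bash
python3 snap.py w side 330 170 110 150 5 top 370 150 110 90 6;python3 go.py
```

```text
t 23.73 [ 0.3945 -0.0972  0.3297] [-179.99   -0.74  -10.02] F [ 0.4  -0.41  0.96] gap 0.0663
```

View pics/w_side.png

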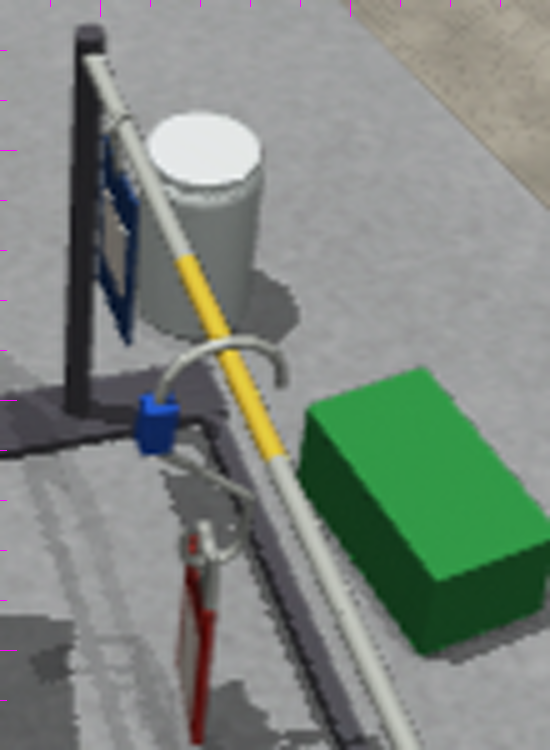

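View pics/w_side_full.png

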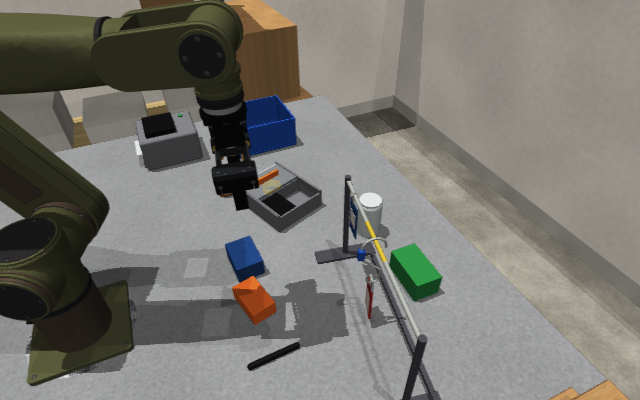

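View pics/w_top.png

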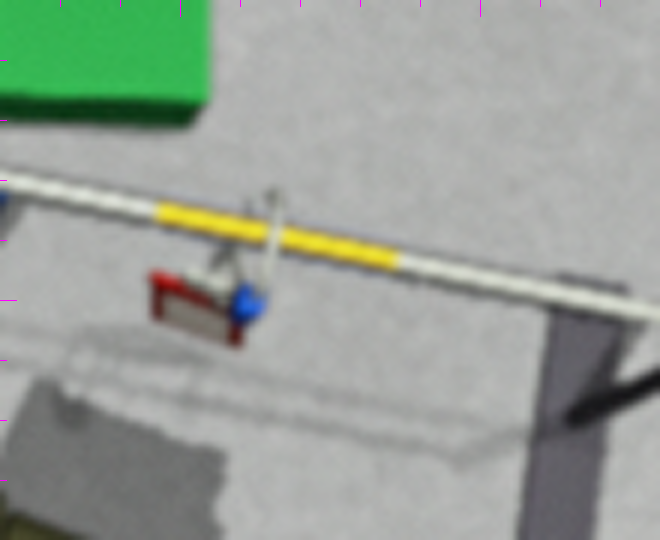

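Hook and tag hang mid-yellow. I'll let any swing die down and check again.

>>> carry_out(targets="0 0 0 0 0 0 0.3;0 0 0 0 0 0 0.3;0 0 0 0 0 0 0.3;0 0 0 0 0 0 0.3;0 0 0 0 0 0 0.3;0 0 0 0 0 0 0.3;0 0 0 0 0 0 0.3;0 0 0 0 0 0 0.3;0 0 0 0 0 0 0.3;0 0 0 0 0 0 0.3")

```text
time_s: 24.57
position: [0.3945, -0.0972, 0.3298]
eef_rot: [-180.0, -0.7, -10.0]
ft_force: [-0.6, 0.7, -0.8]
finger_gap: 0.0666
```

>>> carry_out(targets="0 0 0 0 0 0 0.3;0 0 0 0 0 0 0.3;0 0 0 0 0 0 0.3;0 0 0 0 0 0 0.3;0 0 0 0 0 0 0.3;0 0 0 0 0 0 0.3;0 0 0 0 0 0 0.3;0 0 0 0 0 0 0.3;0 0 0 0 0 0 0.3;0 0 0 0 0 0 0.3")

```text
time_s: 25.4
position: [0.3945, -0.0972, 0.3297]
eef_rot: [-180.0, -0.7, -10.0]
ft_force: [0.9, -0.1, -0.2]
finger_gap: 0.0665
```

```bash
python3 - <<'E'
from h import *
import time
a=[viewer.read_camera("side") for _ in range(8)]
r=[x[270:330,350:400].astype(int) for x in a]
print([int(np.abs(r[i]-r[0]).max()) for i in range(8)],[round(float(np.abs(r[i]-r[0]).mean()),2) for i in range(8)])
w=cv2.imread("pics/w_side_full.png")[:,:,::-1][270:330,350:400].astype(int); print(np.abs(w-r[0]).mean())
crop(a[-1],330,170,110,150,5,"pics/x_side.png"); print(telemetry.state()["time_s"])
E
```

```text
[0, 66, 68, 65, 49, 34, 77, 112] [0.0, 2.13, 2.73, 2.48, 1.52, 1.04, 2.84, 4.56]
8.623333333333333
25.8
```

View pics/x_side.png

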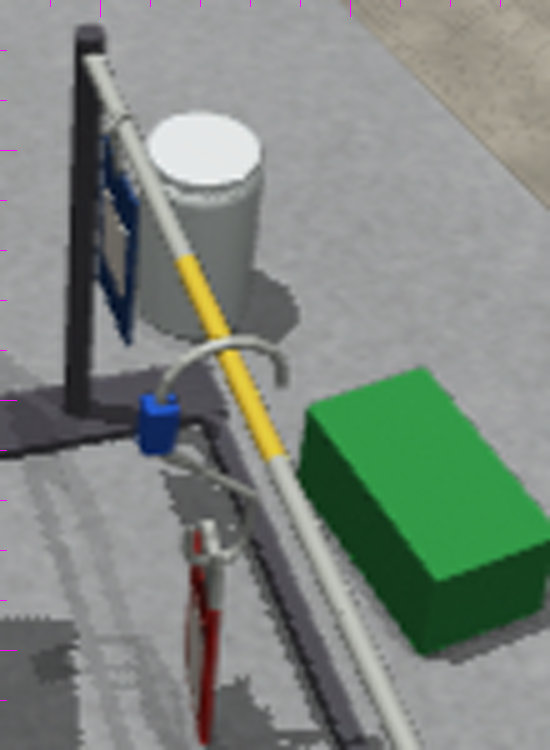

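>>> carry_out(targets="0 0 0 0 0 0 0.3;0 0 0 0 0 0 0.3;0 0 0 0 0 0 0.3;0 0 0 0 0 0 0.3;0 0 0 0 0 0 0.3;0 0 0 0 0 0 0.3;0 0 0 0 0 0 0.3;0 0 0 0 0 0 0.3;0 0 0 0 0 0 0.3;0 0 0 0 0 0 0.3")

```text
time_s: 26.63
position: [0.3945, -0.0972, 0.3298]
eef_rot: [-180.0, -0.7, -10.0]
ft_force: [-0.4, 0.3, 0.1]
finger_gap: 0.0666
```

>>> carry_out(targets="0 0 0 0 0 0 0.3;0 0 0 0 0 0 0.3;0 0 0 0 0 0 0.3;0 0 0 0 0 0 0.3;0 0 0 0 0 0 0.3;0 0 0 0 0 0 0.3;0 0 0 0 0 0 0.3;0 0 0 0 0 0 0.3;0 0 0 0 0 0 0.3;0 0 0 0 0 0 0.3")

```text
time_s: 27.47
position: [0.3945, -0.0972, 0.3297]
eef_rot: [-180.0, -0.7, -10.0]
ft_force: [0.7, -0.2, 0.2]
finger_gap: 0.0666
```

>>> carry_out(targets="0 0 0 0 0 0 0.3;0 0 0 0 0 0 0.3;0 0 0 0 0 0 0.3;0 0 0 0 0 0 0.3;0 0 0 0 0 0 0.3;0 0 0 0 0 0 0.3;0 0 0 0 0 0 0.3;0 0 0 0 0 0 0.3;0 0 0 0 0 0 0.3;0 0 0 0 0 0 0.3")

```text
time_s: 28.3
position: [0.3945, -0.0972, 0.3297]
eef_rot: [-180.0, -0.7, -10.0]
ft_force: [-0.1, 0.7, -0.2]
finger_gap: 0.0666
```

>>> carry_out(targets="0 0 0 0 0 0 0.3;0 0 0 0 0 0 0.3;0 0 0 0 0 0 0.3;0 0 0 0 0 0 0.3;0 0 0 0 0 0 0.3;0 0 0 0 0 0 0.3;0 0 0 0 0 0 0.3;0 0 0 0 0 0 0.3;0 0 0 0 0 0 0.3;0 0 0 0 0 0 0.3")

```text
time_s: 29.13
position: [0.3945, -0.0972, 0.3297]
eef_rot: [-180.0, -0.7, -10.0]
ft_force: [0.3, -0.2, 0.0]
finger_gap: 0.0667
```

>>> carry_out(targets="0 0 0 0 0 0 0.3;0 0 0 0 0 0 0.3;0 0 0 0 0 0 0.3;0 0 0 0 0 0 0.3;0 0 0 0 0 0 0.3;0 0 0 0 0 0 0.3;0 0 0 0 0 0 0.3;0 0 0 0 0 0 0.3;0 0 0 0 0 0 0.3;0 0 0 0 0 0 0.3")

```text
time_s: 29.97
position: [0.3945, -0.0972, 0.3297]
eef_rot: [-180.0, -0.7, -10.0]
ft_force: [-0.2, -0.2, 0.1]
finger_gap: 0.0665
```

```bash
cat > sw.py <<'E'
from h import *
a=[viewer.read_camera("side") for _ in range(14)]
def f(im):
    c=im[270:325,350:400].astype(int); m=(c[...,0]>90)&(c[...,1]<60)&(c[...,2]<60); y,x=np.nonzero(m); return (round(x.mean(),2),round(y.mean(),2),len(x))
print([f(x) for x in a]); print(telemetry.state()["time_s"])
E
python3 sw.py
```

```text
[(np.float64(21.39), np.float64(25.54), 28), (np.float64(21.39), np.float64(25.5), 28), (np.float64(21.41), np.float64(25.55), 29), (np.float64(21.39), np.float64(25.5), 28), (np.float64(21.39), np.float64(25.54), 28), (np.float64(21.39), np.float64(25.5), 28), (np.float64(21.37), np.float64(25.48), 27), (np.float64(21.39), np.float64(25.5), 28), (np.float64(21.39), np.float64(25.5), 28), (np.float64(21.37), np.float64(25.3), 27), (np.float64(21.39), np.float64(25.5), 28), (np.float64(21.39), np.float64(25.5), 28), (np.float64(21.39), np.float64(25.5), 28), (np.float64(21.39), np.float64(25.54), 28)]
30.6667
```

Swing has stopped. One last look, then I hand in.

```bash
python3 snap.py y side 220 150 220 180 3; python3 -c "
from bench import close_job; print(close_job())"
```

```text
the job is handed in; nothing more can be done
None
```

View pics/y_side.png

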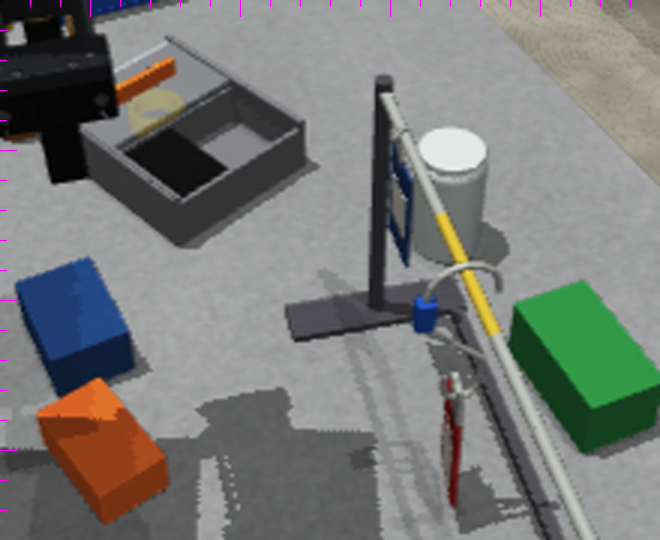

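The hook and tag now hang together near the middle of the yellow part of the rail, and the job is handed in at about 31 s of the 72 s. Handing in reports no verdict, so what follows is from my own checks.

- **Lid:** I pushed it to its end stop, where the push reached about 33 N. That is under the 40 N limit but more than it needed. The last picture shows it over the tape bay.
- **Tag pickup:** The hook's tip went up through the tab's hole on the first try. I had located the hole with both cameras, which agreed to about 1 mm. The tag lifted out on the hook, and at no point did I see the gripper near it.
- **Hanging:** I lowered the hook until it touched the rail. The wrist force changed by about 6 N at contact, well under 20 N. Then I released it and backed away.
- **Final state:** The tag hangs hole end up, clear of the table. It was still swinging 2 s after I backed away, so I waited; over the last 14 frames it did not move. The gripper is well clear and the other goods look unmoved.

One thing did not fit at first: my early tray measurements disagreed with the calibration by 1–2 pixels. That came from misread tray edges, and later checks against the gripper and hook agreed to about 1 pixel. I did not measure the tag–hook contact force, or the hook–rail force after release.

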